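Stow the brushes and sanitise caddy and basin with the lamp

ROBOT

A 7-joint arm with a two-finger parallel gripper is mounted at the origin on the work surface. World frame = base frame: x ahead of the robot, y to its left, z up, the work surface at z = 0. Lengths are in m, angles in rad, forces in N, time in s.
With the tool pointing down it reaches from about 0.425 to 1.025 m from the base axis. Payload 3.6 kg.
Tool frame: the origin (TCP) lies at the very end of the fingers, on their centre line; the grasp point (between the pads) lies bot.grip_point_offset behind it (bot.grip_point_offset is the distance from the TCP to the grasp point, in m); z points along the fingers, y is the line along which they close (so a half turn about z gives the same grasp; the last joint's range is limited). The gripper opens to 85 mm and grips with 20 to 120 N. Pads are 22 mm wide; open, the fingers measure 114 mm over their backs; the gripper's body (76 mm by 85 mm) begins 54 mm behind the grasp point. The pads swing forward as they close: fully open they stand 13 mm farther back than shut.
Start: joints at [-1.204, 0.591, 0.048, 1.609, -0.033, 0.943, -0.034], TCP at [0.322, 0.65, 0.204] pointing down, gripper open.
Joint ranges: [-2.69, 2.69], [-0.47, 2.24], [-1.27, 1.36], [0.19, 2.51], [-1.53, 4.68], [0.08, 2.07], [-3.09, 3.09]. Speed limits (rad/s): [2.57, 2.57, 3.14, 3.14, 3.14, 3.14, 3.14].

INTERFACE

Orientations are given as a unit quaternion [x, y, z, w].
In Python, from station import bot gives the robot as it stands.
- The arm moves only by the tool apply_moves, never from a script. Its argument "steps" is one flat list of numbers, 5 for each row, row after row: the finger opening in mm, from 0 to 85.4, then the shift along the tool's x, y, z in units of 30 mm (1.0 is 30 mm), then the turn about the tool's z in units of 6 degrees (1.0 is 6 degrees). A call has 1 to 8 rows; each row is the pose to reach, as a shift and turn from the pose commanded when the call began, along the tool's axes at that moment; what a row does not reach only later rows make up. A row lasts 1/12 s, in which the tool goes at most 41.7 mm and 7.16 degrees, less where a joint would pass 70% of its speed; a pose out of reach is approached as far as the arm can. A call with a gripper value outside its range is refused whole. The fingers move at their own pace and stop on an object; "force" is the grip in N (left out, the last holds). Time passes only in rows, so rows that repeat a pose let the fingers close. It gives the time, the measured TCP pose, the force, the opening and the grip force at its end, in the units of the state.
- bot.get_obs(): the state, without advancing time (a new reading comes with each control period).
- bot.capture(name): name is "scene" or "top" or "wrist"; returns a dict with "pixels" (400x640x3 uint8, blue, green, red), "depth" (400x640 float32, m along the optical axis (not along the pixel's ray), 0 where there is no reading), "fovy" (degrees; the focal length in pixels is half the picture's height over the tangent of half this angle, whatever the lens; pixels are square), "cx", "cy" (the principal point, pixels), "rvec" (rotation vector, rad) and "tvec" (3), from world to camera coordinates, as OpenCV has them; the wrist camera has in their place "hand_eye" (4x4, takes a point from camera to tool coordinates, whose origin is the TCP and whose axes are the flange's). Camera axes: x right, y down, z forward; pixel columns grow to the right and rows downward; lengths in m; the calibration is good to about 2 mm. A picture is of the moment at which its call begins: read the wrist's pose just before it.
- bot.job_done(): hands the job in; it is judged then, once.
The state is a dict: "time_s": time; "joint_pos": joint angles; "qd": joint speeds; "effort": joint torques, N m; "tcp_pos": TCP position; "tool_rot": TCP orientation; "ft_force": force on the tool from outside, world axes, zero at the start; "ft_torque": the same for the moment, N m; "finger_gap": finger opening in m; "grip_force": force on a finger pad.
Only numpy, scipy, OpenCV 4.12 (cv2) and the standard library are available. Lean on these libraries where they do the work, as an engineer would, in place of code of your own. Each camera call takes 0.05 s, during which the arm holds its last target. There are 200 camera calls.

TASK

Stand every scrubbing brush on the slab upright, head down, in its own cell of the blue caddy. Then take the sanitising lamp out of its cradle and point it squarely at the yellow patch on the caddy's sloped plate, with the lens about 10 cm away and the beam on the middle of the patch, holding still for 4 seconds; after that aim it from about 10 cm at the middle of the yellow dot inside the red basin and hold still for 4 seconds. Finally lay the lamp back in its cradle as it was, without shoving the other things about or knocking anything over.

Things in the scene. Friction and masses are not known exactly. Their poses are not given: they have to be found in the camera images.
- brush1: scrubbing brush, green round silicone head below (34 mm diameter, 72 mm long, ribs to 36 mm) and white round handle above (22 mm diameter, from 72 to 150 mm); stands upright on its head; 3 to 5 of the five brushes are there. Origin: centre of the underside of the head; z runs up along the handle. Mass about 120 g
- brush2: scrubbing brush, orange round silicone head below (34 mm diameter, 72 mm long, ribs to 36 mm) and white round handle above (22 mm diameter, from 72 to 150 mm); stands upright on its head; 3 to 5 of the five brushes are there. Origin: centre of the underside of the head; z runs up along the handle. Mass about 120 g
- brush3: scrubbing brush, blue round silicone head below (34 mm diameter, 72 mm long, ribs to 36 mm) and white round handle above (22 mm diameter, from 72 to 150 mm); stands upright on its head; 3 to 5 of the five brushes are there. Origin: centre of the underside of the head; z runs up along the handle. Mass about 120 g
- brush4: scrubbing brush, grey round silicone head below (34 mm diameter, 72 mm long, ribs to 36 mm) and white round handle above (22 mm diameter, from 72 to 150 mm); stands upright on its head; 3 to 5 of the five brushes are there. Origin: centre of the underside of the head; z runs up along the handle. Mass about 120 g
- brush5: scrubbing brush, yellow round silicone head below (34 mm diameter, 72 mm long, ribs to 36 mm) and white round handle above (22 mm diameter, from 72 to 150 mm); stands upright on its head; 3 to 5 of the five brushes are there. Origin: centre of the underside of the head; z runs up along the handle. Mass about 120 g
- caddy: blue fixed caddy, 56 mm (x) by 244 mm (y), 78 mm high, open on top: one row along y of five cells, each 48 mm (x) by about 44 mm (y), centred at y = -96, -48, 0, +48 and +96 mm, floor 4 mm up, walls 4 mm. Origin: centre of its underside; on its -x side, which faces the robot, is the sloped white plate with the patch, reaching out to x = -86 mm and up to 75 mm
- caddy_patch (a point): centre of the yellow round dose patch (44 mm across, black border) on the caddy's sloped plate; its z axis points out of the patch, 45 degrees up and towards the caddy's -x
- basin: stacked (nested) pair of red round basins, loose, about 600 g: rim 224 mm across and 90 mm high, inner floor 20 mm up and 160 mm across. Origin: centre of the underside, z up
- basin_dot (a point): centre of the yellow round dose dot (44 mm across, black border) in the middle of the upper basin's inner floor, facing up
- lamp: white cordless lamp lying in its cradle, about 300 g: straight handle 26 mm wide and 26 mm high, running along its x axis from -75 to +55 mm; beyond it a black round head (40 mm across, 55 mm long) bent 45 degrees down. Origin: in the handle's middle height, over the middle between the cradle's forks, a good place to grip; x points to the head, z up when the handle is level
- lamp_lens (a point): centre of the glass lens at the end of the lamp's head, at (99, 0, -39) mm in the lamp's frame; its x axis is the beam (forward and 45 degrees down when the handle is level)
- cradle: fixed lamp cradle: grey foot 150 by 70 mm, 12 mm high, and two steel forks at x = -30 and +30 mm, each 8 mm thick (x), that carry the handle at 90 mm height between black prongs 34 mm apart (y) and 24 mm high. Origin: centre of the underside
- cradle_rest (a point): where the lamp's origin lies when it rests in the cradle (103 mm above the slab, x along the handle)
- jar: glass jar with steel cap, 64 mm across, 85 mm high, bystander; origin centre of underside
- clamp: steel peg clamp lying flat, 110 x 38 mm, 18 mm high, bystander; origin centre of underside
- soap: green soap block 85 x 55 x 28 mm, bystander; origin centre of underside
- hardbrush: hand brush with wooden back and hard silicone bristles, 120 x 45 x 35 mm, bystander; origin centre of underside
Things that resemble listed ones, but are neither listed nor needed, are in the scene too. Leave any pink look-alike of the brush5 alone.

How it is judged:
On the way, in this order (a step that is already met when the one before it is completed fails the run):
1. all brushes present stand head down in the caddy's cells (x of brush1 in the frame of caddy between -0.02 and 0.02 m and y of brush1 in the frame of caddy between -0.12 and 0.12 m and z of brush1 in the frame of caddy between -0.005 and 0.02 m and angle between each of brush1, brush2, brush3, brush4, brush5's own z axis and vertical below 0.3 rad and x of brush2 in the frame of caddy between -0.02 and 0.02 m and y of brush2 in the frame of caddy between -0.12 and 0.12 m and z of brush2 in the frame of caddy between -0.005 and 0.02 m and x of brush3 in the frame of caddy between -0.02 and 0.02 m and y of brush3 in the frame of caddy between -0.12 and 0.12 m and z of brush3 in the frame of caddy between -0.005 and 0.02 m and x of brush4 in the frame of caddy between -0.02 and 0.02 m and y of brush4 in the frame of caddy between -0.12 and 0.12 m and z of brush4 in the frame of caddy between -0.005 and 0.02 m and x of brush5 in the frame of caddy between -0.02 and 0.02 m and y of brush5 in the frame of caddy between -0.12 and 0.12 m and z of brush5 in the frame of caddy between -0.005 and 0.02 m), for 0.3 s.
2. the held lamp, still, points at the caddy's patch for 3 s: lens 65 to 150 mm from it, beam within 20 mm of its centre and within 35 degrees of square (all of step 1 and x of caddy_patch in the frame of lamp_lens between 0.065 and 0.15 m and y of caddy_patch in the frame of lamp_lens between -0.02 and 0.02 m and z of caddy_patch in the frame of lamp_lens between -0.02 and 0.02 m and contact force between the fingers and lamp above 1 N and linear speed of lamp below 0.03 m/s and angular speed of lamp below 0.2 rad/s and angle between the x axis of lamp_lens and the z axis of caddy_patch, either way round below 0.61 rad and z of lamp_lens in the frame of caddy_patch above 0.04 m), for 3 s.
3. the held lamp, still, points at the basin's dot for 3 s: lens 65 to 150 mm from it, beam within 20 mm of its centre (x of basin_dot in the frame of lamp_lens between 0.065 and 0.15 m and y of basin_dot in the frame of lamp_lens between -0.02 and 0.02 m and z of basin_dot in the frame of lamp_lens between -0.02 and 0.02 m and contact force between the fingers and lamp above 1 N and linear speed of lamp below 0.03 m/s and angular speed of lamp below 0.2 rad/s and z of lamp_lens in the frame of basin above 0.05 m), for 3 s.
At the end, for the whole second after the job is handed in: all brushes present stand in the caddy (feet within 20 mm of its floor height, tilt under 0.3 rad), the lamp lies in its cradle within 20 mm of where it rests and within 0.12 rad of level and in line, at rest; the basin stands upright (all of step 1 and distance between lamp and cradle_rest below 0.02 m and angle between the x axis of lamp and the x axis of cradle, either way round below 0.12 rad and angle between lamp's own z axis and vertical below 0.12 rad and linear speed of lamp below 0.02 m/s and angle between basin's own z axis and vertical below 0.1 rad); the robot touches nothing.
It fails at once if a bystander is shoved more than 60 mm or knocked over (distance of any of jar, clamp, soap, hardbrush from where it was at the start of the episode above 0.06 m or angle between any of jar, clamp, soap, hardbrush's own z axis and vertical above 0.5 rad).
It fails at once if the basin is tipped (angle between basin's own z axis and vertical above 0.4 rad).
Of brush1, brush2, brush3, brush4, brush5 only 3 to 5 are there at a start; the rules pass over those that are not, and their reading is None.
At some moment in a run one of basin may be knocked a few centimetres aside while the robot is not near it.
Once in a run the grip may slacken for a moment while it holds something.
It also fails if it takes over 210 s, if anything falls off the work surface, if the arm or the gripper's body presses on something with over 40 N, if the wrist force passes 120 N, or if a joint passes its speed limit or range.

## Working session

There is one attempt and no reset: what is moved stays moved. The work goes in short steps, Python scripts to look and compute and a tool call to move; the robot and the scene stay as the last step left them, time stands still between calls to the robot, and variables do not carry over. Pictures are saved under pics/ and viewed, at most 14 in all, crops included, and the job is handed in when it is done.

Besides the shell and the picture viewer there is one more tool, called after "Call:" as name(argument=value, ...) on one line, values as JSON. apply_moves: Moves the arm, as the interface text tells. Its arguments: {"type":"object","properties":{"steps":{"type":"array","items":{"type":"number"}},"force":{"type":"number"}},"required":["steps"]}

```bash
ls; mkdir -p pics
cat > h.py <<'E'
import numpy as np, cv2
from scipy.spatial.transform import Rotation as R
from station import bot
def cap(n):
    o=bot.get_obs(); c=bot.capture(n); h,w=c["depth"].shape
    f=h/2/np.tan(np.radians(c["fovy"])/2)
    if n=="wrist":
        T=np.eye(4); T[:3,:3]=R.from_quat(o["tool_rot"]).as_matrix(); T[:3,3]=o["tcp_pos"]; M=T@c["hand_eye"]
    else:
        M=np.eye(4); r=cv2.Rodrigues(np.array(c["rvec"],float))[0]; M[:3,:3]=r.T; M[:3,3]=-r.T@np.array(c["tvec"],float)
    v,u=np.mgrid[:h,:w]; d=c["depth"]
    ray=np.stack([(u-c["cx"])/f,(v-c["cy"])/f,np.ones_like(d)],-1)@M[:3,:3].T
    P=ray*d[...,None]+M[:3,3]; P[d==0]=np.nan
    return dict(img=c["pixels"],P=P,ray=ray,o=M[:3,3],M=M,f=f,d=d,c=c)
def onplane(k,u,v,z):
    r=k["ray"][int(v),int(u)]; return k["o"]+r*(z-k["o"][2])/r[2]
E
python3 - <<'E'
from h import *
for n in("scene","top"):
    k=cap(n); cv2.imwrite(f"pics/{n}0.png",k["img"]); np.save(f"{n}0.npy",k["P"]); print(n,k["o"],k["f"],k["M"][:3,2])
o=bot.get_obs(); print(o, bot.grip_point_offset)
E
```

```text
pics
scene [1.13959254 0.53799187 0.65810039] 407.9423485285136 [-0.60313192 -0.56269617 -0.5653361 ]
top [ 0.38638414 -0.00884678  1.09964585] 414.0976718290489 [ 0.16892021 -0.00185835 -0.98562798]
{'time_s': 0.1, 'joint_pos': array([-1.20452682,  0.59205364,  0.04830956,  1.60973352, -0.03329037,
        0.9427451 , -0.03372965]), 'qd': array([ 5.52714520e-04, -2.21593582e-03, -6.24350153e-04, -2.41985000e-03,
        1.43459995e-05,  1.85801652e-03,  4.48217945e-04]), 'effort': array([ 4.50950363e-03, -5.49999511e+01,  1.55275427e+00, -1.98824304e+01,
        9.64238774e-03,  3.84454324e-03,  2.16908518e-07]), 'tcp_pos': array([0.32134028, 0.64895648, 0.20242175]), 'tool_rot': array([ 2.27840409e-01,  9.73697904e-01, -1.05229993e-03, -1.79226901e-04]), 'ft_force': array([-0.30905124,  0.04701053, -0.52414843]), 'ft_torque': array([ 0.04353712, -0.02380772,  0.01878979]), 'grip_force': 0.0, 'finger_gap': 0.08545719236836843} 0.0187
```

View pics/scene0.png

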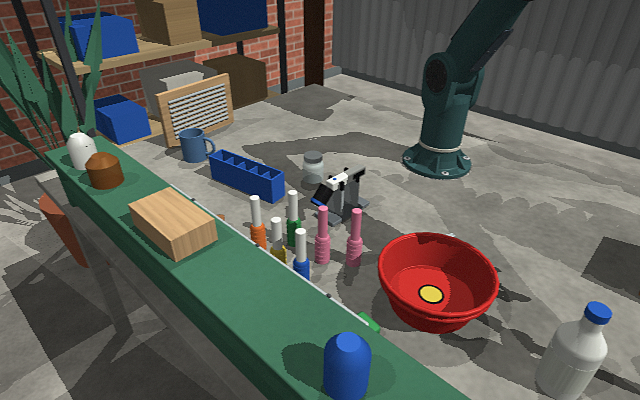

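View pics/top0.png

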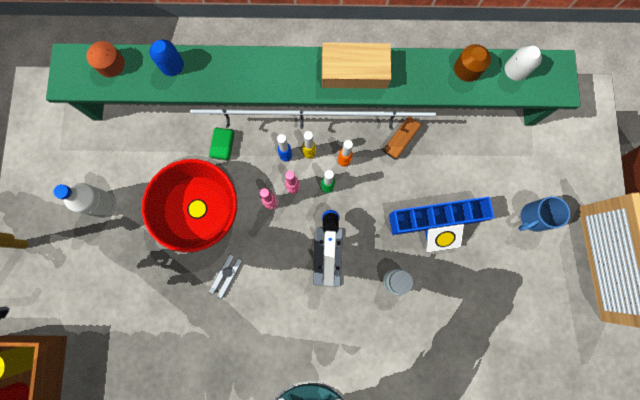

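The top view shows brushes blue (284,147), yellow (309,145), orange (345,152) and green (328,180), and pink decoys at (267,198) and (291,181). The lamp is at (328,245), the caddy at (441,216) with its patch at (445,239), and the basin dot at (197,209). A green shelf overhangs the far side.

```bash
cat > m.py <<'E'
from h import *
import sys
P=np.load("top0.npy"); I=cv2.imread("pics/top0.png"); S=np.load("scene0.npy"); J=cv2.imread("pics/scene0.png")
f=lambda a:np.round(a,3)
print("table z",[f(P[v,u]) for u,v in((520,280),(300,330),(270,320),(250,130))])
def at(n,u,v): print(n,f(P[v,u]))
for n,u,v in(("shelf",200,90),("shelf",200,100),("shelf",500,100),("rail",260,113),("rail",420,114),("wood",355,65),("clamp",225,280),("soap",221,143),("hb",403,138),("jar",398,282),("patch",445,239),("dot",197,209),("bottle",80,200),("mug",545,215)): at(n,u,v)
# high brush tops: white/any handle above 0.1
for n,(u0,v0,u1,v1) in dict(blue=(272,128,294,165),yellow=(300,126,318,162),orange=(335,135,356,170),green=(318,166,337,195),pinkA=(257,183,277,212),pinkB=(282,167,300,196)).items():
    p=P[v0:v1,u0:u1].reshape(-1,3); t=p[(p[:,2]>.144)&(p[:,2]<.16)]; 
    print(n,len(t),f((t.max(0)+t.min(0))/2),f(t.max(0)-t.min(0)),"zmax",f(np.nanmax(p[:,2])))
# scene view tall white things
m=(S[...,2]>.10)&(S[...,2]<.16)&(S[...,0]>.5)&(S[...,0]<.85)&(abs(S[...,1])<.5)
n,l,st,c=cv2.connectedComponentsWithStats(m.astype(np.uint8))
for i in range(1,n):
    if st[i,4]>40:
        q=S[l==i]; print("scene",f(c[i]),st[i,4],f(np.median(q,0)),f(q.max(0)),J[l==i].mean(0).round())
# caddy rim
p=P.reshape(-1,3); hsv=cv2.cvtColor(I,cv2.COLOR_BGR2HSV).reshape(-1,3)
b=(hsv[:,0]>100)&(hsv[:,0]<130)&(hsv[:,1]>120)&(p[:,2]>.072)&(p[:,2]<.084)&(p[:,1]<-.1)&(p[:,1]>-.5)
q=p[b]; r=cv2.minAreaRect((q[:,:2]*1000).astype(np.float32)); print("caddy",len(q),r, f(cv2.boxPoints(r)))
y=(hsv[:,0]>22)&(hsv[:,0]<34)&(hsv[:,1]>150)
for nm,mm in(("patch",(abs(p[:,1]+.26)<.1)&(abs(p[:,0]-.53)<.12)),("dot",(abs(p[:,1]-.28)<.1)&(p[:,2]<.05))):
    g=p[y&mm]; print(nm,len(g),f((g.max(0)+g.min(0))/2),f(g.mean(0)),f(g.max(0)-g.min(0)))
# basin rim
rr=(hsv[:,0]<10)&(hsv[:,1]>150)&(p[:,2]>.083)&(p[:,2]<.1)&(p[:,1]>.05)
g=(p[rr][:,:2]*1000).astype(np.float32); print("basin",cv2.minEnclosingCircle(g))
# lamp
w=(p[:,2]>.108)&(p[:,2]<.125)&(abs(p[:,1])<.12)&(p[:,0]>.25)&(p[:,0]<.55)
g=p[w]; print("lamp",len(g),cv2.minAreaRect((g[:,:2]*1000).astype(np.float32)),f(np.median(g,0)))
j=(p[:,2]>.075)&(p[:,2]<.095)&(p[:,1]<-.1)&(p[:,1]>-.25)&(p[:,0]<.42)&(p[:,0]>.25)
print("jar",cv2.minEnclosingCircle((p[j][:,:2]*1000).astype(np.float32)))
E
python3 m.py
python3 - <<'E'
import cv2
I=cv2.imread("pics/top0.png");cv2.imwrite("pics/c1.png",cv2.resize(I[110:300,205:465],None,fx=3,fy=3,interpolation=cv2.INTER_CUBIC))
E
```

```text
table z [array([ 0.372, -0.548, -0.005]), array([0.241, 0.027, 0.003]), array([0.265, 0.104, 0.003]), array([0.773, 0.175, 0.001])]
shelf [0.82  0.275 0.151]
shelf [0.795 0.274 0.151]
shelf [ 0.805 -0.456  0.148]
rail [0.772 0.131 0.128]
rail [ 0.774 -0.264  0.13 ]
wood [ 0.865 -0.098  0.198]
clamp [0.364 0.224 0.003]
soap [0.726 0.247 0.027]
hb [ 0.743 -0.241  0.036]
jar [ 0.365 -0.209  0.085]
patch [ 0.473 -0.339  0.047]
dot [0.547 0.304 0.018]
bottle [0.547 0.544 0.141]
mug [ 0.544 -0.623  0.003]
blue 63 [0.7   0.075 0.15 ] [0.02  0.02  0.009] zmax 0.154
yellow 64 [0.708 0.011 0.149] [0.019 0.019 0.009] zmax 0.153
orange 65 [ 0.688 -0.085  0.149] [0.021 0.019 0.009] zmax 0.154
green 66 [ 0.614 -0.04   0.15 ] [0.021 0.019 0.01 ] zmax 0.155
pinkA 68 [0.567 0.111 0.149] [0.019 0.021 0.009] zmax 0.154
pinkB 65 [0.611 0.052 0.15 ] [0.019 0.019 0.009] zmax 0.155
scene [308.147 299.01 ] 9979 [0.815 0.221 0.151] [0.85  0.483 0.16 ] [101. 125.  79.]
scene [323.058 189.837] 104 [ 0.509 -0.039  0.107] [ 0.524 -0.024  0.118] [24. 23. 24.]
scene [292.773 200.792] 207 [ 0.62  -0.032  0.133] [ 0
[... 376 characters left out ...]
 164.]
scene [300.522 240.325] 255 [0.706 0.081 0.133] [0.713 0.087 0.153] [161. 167. 166.]
caddy 444 ((532.7593383789062, -329.70684814453125), (56.42761993408203, 246.83518981933594), 9.035506248474121) [[ 485.513 -212.252]
 [ 524.278 -456.024]
 [ 580.005 -447.162]
 [ 541.241 -203.39 ]]
patch 196 [ 0.474 -0.338  0.049] [ 0.474 -0.338  0.05 ] [0.031 0.044 0.034]
dot 259 [0.549 0.304 0.022] [0.548 0.304 0.021] [0.046 0.047 0.012]
basin ((366.4963684082031, 462.0880126953125), 357.8006286621094)
lamp 755 ((433.8171691894531, -43.591285705566406), (47.904056549072266, 158.75108337402344), 88.3492431640625) [ 0.427 -0.042  0.115]
jar ((364.8647766113281, -217.1441192626953), 28.163192749023438)
```

View pics/c1.png

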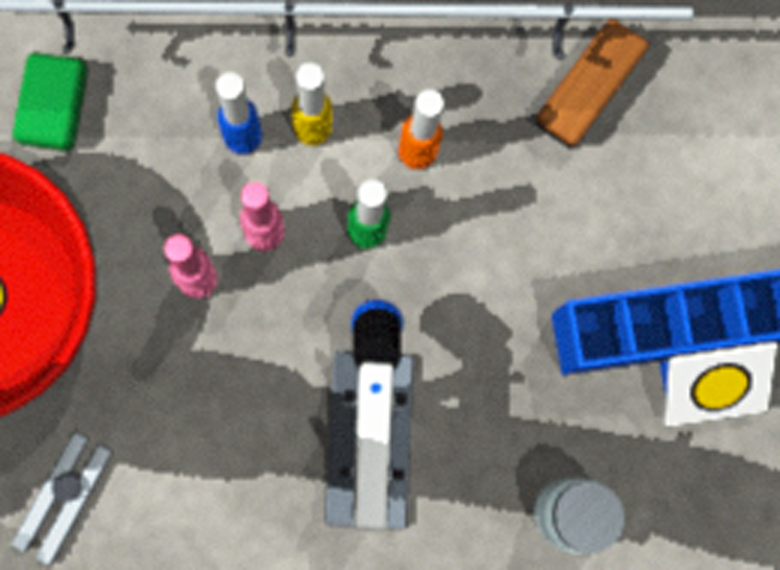

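The crop confirms four upright brushes with white handles (blue, yellow, orange, green). The two all-pink ones are the look-alikes and stay put, and no grey brush is visible. I start with green, which also turns the tool so its y lies along the caddy's x.

```bash
cat > g.py <<'E'
from h import *
import sys
# g.py x y z yawdeg(of tool y): shifts in units
def go(x,y,z,yaw=9.0):
    o=bot.get_obs(); M=R.from_quat(o["tool_rot"]).as_matrix(); p=np.array(o["tcp_pos"])
    d=M.T@(np.array([x,y,z])-p)/.03
    cur=np.degrees(np.arctan2(M[1,1],M[0,1])); t=(cur-yaw+90)%180-90
    print("t",round(o["time_s"],2),"tcp",p.round(4),"yaw",cur.round(2),"gap",round(o["finger_gap"],4),"shift",d.round(3),"turn",round(t/6,3), "mm",np.linalg.norm(d*30).round())
    return d
if __name__=="__main__": go(*map(float,sys.argv[1:]))
E
python3 g.py .614 -.040 .204 9
```

```text
t 0.1 tcp [0.3213 0.649  0.2024] yaw 63.66 gap 0.0855 shift [-1.8932e+01 -1.6253e+01 -1.6000e-02] turn 9.11 mm 749.0
```

Call:
apply_moves(steps=[50,-8,-6.9,0,9.1,50,-8,-6.9,0,9.1,50,-8,-6.9,0,9.1,50,-8,-6.9,0,9.1,50,-8,-6.9,0,9.1,50,-8,-6.9,0,9.1,50,-8,-6.9,0,9.1,50,-8,-6.9,0,9.1], force=60)

```text
time_s: 0.77
tcp_pos: [0.4465, 0.3521, 0.2034]
tool_rot: [0.653, 0.757, -0.001, 0.001]
ft_force: [0.0, -0.8, 0.6]
finger_gap: 0.0497
grip_force: 0.0
```

```bash
python3 g.py .614 -.040 .204 9
```

```text
t 0.77 tcp [0.4465 0.3521 0.2034] yaw 8.46 gap 0.0497 shift [-13.749   3.601   0.017] turn -0.09 mm 426.0
```

Call:
apply_moves(steps=[50,-9.7,2.5,0,-0.1,50,-9.7,2.5,0,-0.1,50,-9.7,2.5,0,-0.1,50,-9.7,2.5,0,-0.1,50,-9.7,2.5,0,-0.1,50,-9.7,2.5,0,-0.1,50,-9.7,2.5,0,-0.1,50,-9.7,2.5,0,-0.1])

```text
time_s: 1.43
tcp_pos: [0.5678, 0.0737, 0.2041]
tool_rot: [0.649, 0.761, -0.001, 0.003]
ft_force: [0.1, -1.3, 0.0]
finger_gap: 0.0502
grip_force: 0.0
```

Call:
apply_moves(steps=[50,-4.05,1.1,0,0,50,-4.05,1.1,0,0,50,-4.05,1.1,0,0,50,-4.05,1.1,0,0,50,-4.05,1.1,0,0,50,-4.05,1.1,0,0])

```text
time_s: 1.93
tcp_pos: [0.6176, -0.0313, 0.203]
tool_rot: [0.645, 0.764, 0.0, -0.001]
ft_force: [-0.2, -0.2, 0.1]
finger_gap: 0.0501
grip_force: 0.0
```

```bash
python3 g.py .614 -.040 .096 9
python3 - <<'E'
from h import *
k=cap("wrist"); cv2.imwrite("pics/w1.png",k["img"]); p=k["P"]
m=(p[...,2]>.144)&(p[...,2]<.158)
n,l,st,c=cv2.connectedComponentsWithStats(m.astype(np.uint8))
for i in range(1,n):
    if st[i,4]>60:
        q=p[l==i]; print(c[i].round(),st[i,4],((q.max(0)+q.min(0))/2).round(4),(q.max(0)-q.min(0)).round(3),k["img"][l==i].mean(0).round())
E
```

```text
t 1.93 tcp [ 0.6176 -0.0313  0.203 ] yaw 9.66 gap 0.0501 shift [-0.27  -0.165  3.565] turn 0.109 mm 107.0
[488.  60.] 1164 [0.7003 0.0737 0.1477] [0.022 0.021 0.007] [208. 213. 214.]
[334.  72.] 1065 [0.6111 0.0521 0.1482] [0.021 0.021 0.006] [198. 172. 244.]
[595. 245.] 15398 [ 0.8128 -0.0235  0.151 ] [0.049 0.222 0.014] [110. 138.  90.]
[470. 166.] 900 [0.7083 0.0102 0.1474] [0.021 0.021 0.007] [213. 218. 219.]
[313. 214.] 765 [ 0.6139 -0.0396  0.1476] [0.022 0.021 0.007] [240. 244. 244.]
```

Call:
apply_moves(steps=[50,-0.25,-0.15,0,0.1,50,-0.25,-0.15,0.5,0.1,50,-0.25,-0.15,1.5,0.1,50,-0.25,-0.15,2.5,0.1,50,-0.25,-0.15,3.5,0.1,50,-0.25,-0.15,3.5,0.1,50,-0.25,-0.15,3.5,0.1,50,-0.25,-0.15,3.5,0.1])

```text
time_s: 2.65
tcp_pos: [0.6153, -0.0399, 0.0998]
tool_rot: [0.649, 0.761, 0.001, 0.001]
ft_force: [0.6, -0.3, 1.1]
finger_gap: 0.0495
grip_force: 0.0
```

Call:
apply_moves(steps=[0,0,0,0,0,0,0,0,0,0,0,0,0,0,0,0,0,0,0,0,0,0,0,0,0,0,0,0,0,0])

```text
time_s: 3.15
tcp_pos: [0.6158, -0.0405, 0.1006]
tool_rot: [0.649, 0.761, 0.001, 0.001]
ft_force: [-0.9, 0.3, 5.6]
finger_gap: 0.0197
grip_force: 58.4
```

```bash
python3 g.py .517 -.235 .276 9
```

```text
t 3.15 tcp [ 0.6158 -0.0405  0.1006] yaw 9.05 gap 0.0197 shift [-5.886 -4.255 -5.857] turn 0.008 mm 280.0
```

Call:
apply_moves(steps=[0,0,0,-1,0,0,0,0,-2.2,0,0,0,0,-3.4,0,0,0,0,-4.6,0,0,0,0,-5.8,0,0,-0.8,-0.6,-5.8,0,0,-1.8,-1.3,-5.8,0,0,-2.8,-2.0,-5.8,0])

```text
time_s: 3.82
tcp_pos: [0.5687, -0.1326, 0.2741]
tool_rot: [0.648, 0.762, 0.001, 0.001]
ft_force: [-0.6, -1.3, -1.0]
finger_gap: 0.0201
grip_force: 59.3
```

Call:
apply_moves(steps=[0,-0.9,-0.6,0,0,0,-1.8,-1.3,0,0,0,-2.6,-2.0,0,0,0,-3.1,-2.25,0,0,0,-3.1,-2.25,0,0,0,-3.1,-2.25,0,0])

```text
time_s: 4.32
tcp_pos: [0.5158, -0.2363, 0.2731]
tool_rot: [0.65, 0.76, 0.0, 0.0]
ft_force: [0.4, 0.9, -0.9]
finger_gap: 0.0199
grip_force: 59.2
```

```bash
python3 g.py .517 -.235 .108 9
```

```text
t 4.32 tcp [ 0.5158 -0.2363  0.2731] yaw 8.86 gap 0.0199 shift [0.038 0.042 5.504] turn -0.023 mm 165.0
```

Call:
apply_moves(steps=[0,0.04,0.04,1.2,0,0,0.04,0.04,2.4,0,0,0.04,0.04,3.3,0,0,0.04,0.04,4.1,0,0,0.04,0.04,4.8,0,0,0.04,0.04,5.3,0,0,0.04,0.04,5.5,0,0,0.04,0.04,5.5,0])

```text
time_s: 4.98
tcp_pos: [0.5176, -0.2317, 0.1063]
tool_rot: [0.648, 0.761, -0.0, -0.001]
ft_force: [-0.9, -0.1, -0.4]
finger_gap: 0.0201
grip_force: 59.6
```

Call:
apply_moves(steps=[0,0,0,0,0,48,0,0,0,0,48,0,0,0,0,48,0,0,0,0,48,0,0,-1,0,48,0,0,-2,0,48,0,0,-3,0,48,0,0,-3.2,0])

```text
time_s: 5.65
tcp_pos: [0.5206, -0.2358, 0.209]
tool_rot: [0.649, 0.76, 0.002, 0.005]
ft_force: [1.1, -1.3, -0.0]
finger_gap: 0.0481
grip_force: 0.0
```

```bash
python3 g.py .688 -.085 .2 9
python3 - <<'E'
from h import *
k=cap("wrist"); cv2.imwrite("pics/w2.png",k["img"])
p=k["P"];m=(p[...,2]>.135)&(p[...,2]<.165)&(p[...,0]<.78)
n,l,st,c=cv2.connectedComponentsWithStats(m.astype(np.uint8))
for i in range(1,n):
    if st[i,4]>60:
        q=p[l==i]; print(c[i].round(),st[i,4],((q.max(0)+q.min(0))/2).round(4),(q.max(0)-q.min(0)).round(3),k["img"][l==i].mean(0).round())
E
```

```text
t 5.65 tcp [ 0.5206 -0.2358  0.209 ] yaw 9.02 gap 0.0481 shift [4.091 6.296 0.334] turn 0.003 mm 225.0
[626.  11.] 654 [ 0.6833 -0.0908  0.1431] [0.014 0.012 0.016] [119. 123. 124.]
[314. 195.] 933 [ 0.5161 -0.2325  0.1451] [0.022 0.021 0.02 ] [219. 223. 224.]
```

View pics/w2.png

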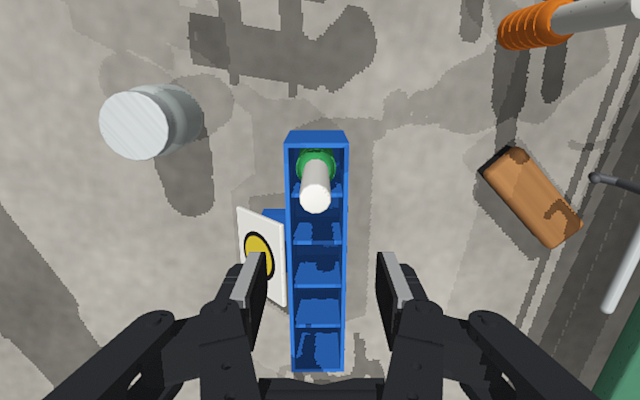

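The wrist view shows green standing in the end cell (314,195), with the other four cells empty. Orange is next.

Call:
apply_moves(steps=[50,4.1,6.3,0,0,50,4.1,6.3,0,0,50,4.1,6.3,0,0,50,4.1,6.3,0,0,50,4.1,6.3,0,0,50,4.1,6.3,0,0,50,4.1,6.3,0,0,50,4.1,6.3,0,0])

```text
time_s: 6.37
tcp_pos: [0.6846, -0.0808, 0.2019]
tool_rot: [0.648, 0.762, -0.001, -0.001]
ft_force: [-0.1, -1.1, -0.6]
finger_gap: 0.05
grip_force: 0.0
```

```bash
cat > tops.py <<'E'
from h import *
k=cap("wrist"); p=k["P"];m=(p[...,2]>.144)&(p[...,2]<.165)&(p[...,0]<.77)
n,l,st,c=cv2.connectedComponentsWithStats(m.astype(np.uint8))
for i in range(1,n):
    if st[i,4]>60:
        q=p[l==i]; print(c[i].round(),st[i,4],((q.max(0)+q.min(0))/2).round(4),"size",(q.max(0)-q.min(0)).round(3),"ztop",q[:,2].max().round(3),k["img"][l==i].mean(0).round())
E
python3 tops.py;python3 g.py .688 -.085 .099 9
```

```text
[386.  67.] 1101 [0.7089 0.0099 0.1475] size [0.021 0.021 0.007] ztop 0.151 [241. 244. 245.]
[325. 211.] 777 [ 0.688  -0.0849  0.1475] size [0.021 0.021 0.007] ztop 0.151 [242. 245. 246.]
[ 73. 355.] 694 [ 0.5164 -0.2323  0.1493] size [0.022 0.022 0.01 ] ztop 0.155 [217. 222. 222.]
t 6.42 tcp [ 0.6835 -0.083   0.2023] yaw 9.05 gap 0.05 shift [-0.087  0.146  3.443] turn 0.008 mm 103.0
```

Call:
apply_moves(steps=[50,-0.05,0.1,0,0,50,-0.05,0.1,0.8,0,50,-0.05,0.1,1.8,0,50,-0.05,0.1,2.8,0,50,-0.05,0.1,3.4,0,50,-0.05,0.1,3.4,0,50,-0.05,0.1,3.4,0,50,-0.05,0.1,3.4,0])

```text
time_s: 7.08
tcp_pos: [0.6887, -0.0852, 0.103]
tool_rot: [0.65, 0.76, 0.0, 0.001]
ft_force: [0.5, -0.4, 0.9]
finger_gap: 0.05
grip_force: 0.0
```

Call:
apply_moves(steps=[0,0,0,0,0,0,0,0,0,0,0,0,0,0,0,0,0,0,0,0,0,0,0,0,0,0,0,0,0,0,0,0,0,-0.6,0,0,0,0,-1.6,0])

```text
time_s: 7.75
tcp_pos: [0.6848, -0.0825, 0.1467]
tool_rot: [0.649, 0.761, -0.002, -0.003]
ft_force: [0.1, -0.2, -1.3]
finger_gap: 0.0199
grip_force: 58.9
```

```bash
python3 g.py .5245 -.282 .276 9
```

```text
t 7.75 tcp [ 0.6848 -0.0825  0.1467] yaw 9.08 gap 0.0199 shift [-5.713 -6.358 -4.274] turn 0.013 mm 287.0
```

Call:
apply_moves(steps=[0,0,0,-1.2,0,0,0,0,-2.4,0,0,0,0,-3.6,0,0,-0.4,-0.5,-4.3,0,0,-1.2,-1.4,-4.3,0,0,-2.1,-2.4,-4.3,0,0,-3.0,-3.4,-4.3,0,0,-3.9,-4.3,-4.3,0])

```text
time_s: 8.42
tcp_pos: [0.577, -0.2203, 0.2788]
tool_rot: [0.649, 0.761, -0.0, -0.0]
ft_force: [0.2, -0.3, -1.0]
finger_gap: 0.0197
grip_force: 59.1
```

Call:
apply_moves(steps=[0,-0.9,-1.0,0,0,0,-1.6,-1.8,0,0,0,-1.8,-2.0,0,0,0,-1.8,-2.0,0,0,0,-1.8,-2.0,0,0,0,-1.8,-2.0,0,0])

```text
time_s: 8.92
tcp_pos: [0.5299, -0.2799, 0.2784]
tool_rot: [0.648, 0.762, 0.001, -0.0]
ft_force: [0.5, -0.4, -1.1]
finger_gap: 0.0195
grip_force: 59.0
```

```bash
python3 g.py .5245 -.281 .109 9
```

```text
t 8.92 tcp [ 0.5299 -0.2799  0.2784] yaw 9.24 gap 0.0195 shift [-0.014 -0.19   5.645] turn 0.04 mm 169.0
```

Call:
apply_moves(steps=[0,0,-0.14,1.2,0,0,0,-0.14,2.2,0,0,0,-0.14,2.4,0,0,0,-0.14,2.4,0,0,0,-0.14,2.4,0])

```text
time_s: 9.33
tcp_pos: [0.5256, -0.282, 0.2069]
tool_rot: [0.648, 0.761, 0.0, 0.0]
ft_force: [-0.2, -0.4, -0.6]
finger_gap: 0.0195
grip_force: 59.0
```

```bash
python3 g.py .5245 -.281 .109 9
```

```text
t 9.33 tcp [ 0.5256 -0.282   0.2069] yaw 9.19 gap 0.0195 shift [ 0.038 -0.034  3.265] turn 0.031 mm 98.0
```

Lower, release, rise, then travel to yellow (.708,.010).

Call:
apply_moves(steps=[0,0.04,-0.03,0.9,0,0,0.04,-0.03,1.8,0,0,0.04,-0.03,2.5,0,0,0.04,-0.03,3.0,0,0,0.04,-0.03,3.25,0,0,0.04,-0.03,3.25,0,0,0.04,-0.03,3.25,0])

```text
time_s: 9.92
tcp_pos: [0.5246, -0.2823, 0.1104]
tool_rot: [0.649, 0.761, 0.0, 0.001]
ft_force: [-0.1, -0.2, -1.0]
finger_gap: 0.0195
grip_force: 59.1
```

Call:
apply_moves(steps=[48,0,0,0,0,48,0,0,0,0,48,0,0,0,0,48,0,0,-0.8,0,48,0,0,-1.8,0,48,0,0,-2.8,0,48,0,0,-3.2,0,48,0,0,-3.2,0])

```text
time_s: 10.58
tcp_pos: [0.5255, -0.2834, 0.209]
tool_rot: [0.649, 0.761, 0.001, 0.004]
ft_force: [-0.8, -0.6, 0.2]
finger_gap: 0.0481
grip_force: 0.0
```

```bash
python3 g.py .7085 .010 .205 9; python3 tops.py
```

```text
t 10.58 tcp [ 0.5255 -0.2834  0.209 ] yaw 9.05 gap 0.0481 shift [8.7   7.562 0.149] turn 0.008 mm 346.0
[318. 126.] 942 [ 0.5163 -0.2333  0.1498] size [0.021 0.022 0.011] ztop 0.155 [225. 229. 229.]
[317. 201.] 821 [ 0.5234 -0.2837  0.1496] size [0.021 0.021 0.011] ztop 0.155 [221. 226. 226.]
```

Both placed brushes stand with tops at 0.155. Next is yellow.

Call:
apply_moves(steps=[48,7.8,6.8,0,0,48,7.8,6.8,0,0,48,7.8,6.8,0,0,48,7.8,6.8,0,0,48,7.8,6.8,0,0,48,7.8,6.8,0,0,48,7.8,6.8,0,0,48,7.8,6.8,0,0])

```text
time_s: 11.3
tcp_pos: [0.6894, -0.0099, 0.2023]
tool_rot: [0.646, 0.763, 0.001, -0.002]
ft_force: [0.6, 1.2, 1.1]
finger_gap: 0.048
grip_force: 0.0
```

Call:
apply_moves(steps=[48,0.9,0.76,0,0,48,0.9,0.76,0,0,48,0.9,0.76,0,0,48,0.9,0.76,0,0,48,0.9,0.76,0,0])

```text
time_s: 11.72
tcp_pos: [0.7046, 0.0093, 0.2041]
tool_rot: [0.65, 0.76, -0.001, -0.0]
ft_force: [0.6, -0.5, -0.9]
finger_gap: 0.048
grip_force: 0.0
```

```bash
python3 g.py .7085 .010 .1 9; python3 tops.py
```

```text
t 11.72 tcp [0.7046 0.0093 0.2041] yaw 8.9 gap 0.048 shift [0.006 0.139 3.471] turn -0.017 mm 104.0
[113.   9.] 736 [0.5687 0.1067 0.1478] size [0.021 0.013 0.008] ztop 0.152 [157. 135. 201.]
[330. 104.] 966 [0.7003 0.0739 0.1483] size [0.021 0.021 0.006] ztop 0.151 [236. 240. 241.]
[184. 117.] 987 [0.6118 0.0521 0.1476] size [0.021 0.021 0.007] ztop 0.151 [178. 155. 224.]
[328. 202.] 788 [0.7088 0.0108 0.1474] size [0.021 0.021 0.007] ztop 0.151 [230. 235. 236.]
```

Call:
apply_moves(steps=[48,0,0.1,0,0,48,0,0.1,0.8,0,48,0,0.1,1.8,0,48,0,0.1,2.8,0,48,0,0.1,3.4,0,48,0,0.1,3.4,0,48,0,0.1,3.4,0,48,0,0.1,3.4,0])

```text
time_s: 12.43
tcp_pos: [0.7102, 0.0112, 0.1046]
tool_rot: [0.649, 0.76, 0.001, 0.001]
ft_force: [0.2, -0.3, 1.4]
finger_gap: 0.0477
grip_force: 0.0
```

Call:
apply_moves(steps=[0,0,0,0,0,0,0,0,0,0,0,0,0,0,0,0,0,0,0,0,0,0,0,0,0,0,0,0,0,0,0,0,0,-0.6,0,0,0,0,-1.6,0])

```text
time_s: 13.1
tcp_pos: [0.7056, 0.0128, 0.1481]
tool_rot: [0.649, 0.761, -0.003, -0.003]
ft_force: [0.3, 1.0, -1.8]
finger_gap: 0.0196
grip_force: 59.0
```

Call:
apply_moves(steps=[0,0,0,-1.2,0,0,0,0,-2.4,0,0,0,0,-3.6,0,0,0,0,-4.3,0,0,0,0,-4.3,0])

```text
time_s: 13.52
tcp_pos: [0.7125, 0.0115, 0.2869]
tool_rot: [0.649, 0.761, 0.004, 0.004]
ft_force: [0.6, 0.5, -0.6]
finger_gap: 0.0194
grip_force: 59.1
```

```bash
python3 g.py .532 -.330 .276 9
```

```text
t 13.52 tcp [0.7125 0.0115 0.2869] yaw 9.05 gap 0.0194 shift [-10.295  -7.736   0.288] turn 0.008 mm 386.0
```

Call:
apply_moves(steps=[0,-1,-0.75,0,0,0,-2.1,-1.55,0,0,0,-3.2,-2.35,0,0,0,-4.3,-3.15,0,0,0,-5.4,-3.95,0,0,0,-6.4,-4.75,0,0,0,-7.4,-5.5,0,0,0,-8.3,-6.2,0,0])

```text
time_s: 14.18
tcp_pos: [0.5619, -0.2648, 0.2789]
tool_rot: [0.65, 0.76, -0.001, -0.001]
ft_force: [0.8, 0.0, -1.5]
finger_gap: 0.0195
grip_force: 59.1
```

Call:
apply_moves(steps=[0,-0.9,-0.7,0,0,0,-1.6,-1.2,0,0,0,-1.95,-1.45,0,0,0,-1.95,-1.45,0,0,0,-1.95,-1.45,1,0,0,-1.95,-1.45,2.2,0,0,-1.95,-1.45,2.4,0,0,-1.95,-1.45,2.4,0])

```text
time_s: 14.85
tcp_pos: [0.53, -0.3234, 0.2048]
tool_rot: [0.648, 0.762, -0.0, -0.004]
ft_force: [-0.2, -0.1, -0.7]
finger_gap: 0.0195
grip_force: 59.1
```

Call:
apply_moves(steps=[0,0,0,0,0,0,0,0,0,0])

```text
time_s: 15.02
tcp_pos: [0.5325, -0.3277, 0.2097]
tool_rot: [0.649, 0.761, 0.0, 0.002]
ft_force: [0.1, 0.4, -1.3]
finger_gap: 0.0196
grip_force: 59.1
```

```bash
python3 g.py .532 -.330 .110 9
```

```text
t 15.02 tcp [ 0.5325 -0.3277  0.2097] yaw 9.13 gap 0.0196 shift [-0.067 -0.036  3.324] turn 0.021 mm 100.0
```

Call:
apply_moves(steps=[0,-0.06,-0.03,0.9,0,0,-0.06,-0.03,1.8,0,0,-0.06,-0.03,2.5,0,0,-0.06,-0.03,3.0,0,0,-0.06,-0.03,3.25,0,0,-0.06,-0.03,3.25,0,0,-0.06,-0.03,3.25,0])

```text
time_s: 15.6
tcp_pos: [0.5312, -0.3302, 0.1118]
tool_rot: [0.649, 0.761, 0.0, 0.001]
ft_force: [0.6, 0.4, -0.9]
finger_gap: 0.0198
grip_force: 60.3
```

Call:
apply_moves(steps=[48,0,0,0,0,48,0,0,0,0,48,0,0,0,0,48,0,0,-0.8,0,48,0,0,-1.8,0,48,0,0,-2.8,0,48,0,0,-3.2,0,48,0,0,-3.2,0])

```text
time_s: 16.27
tcp_pos: [0.5324, -0.3315, 0.2108]
tool_rot: [0.649, 0.761, 0.001, 0.004]
ft_force: [-0.4, -0.5, 0.0]
finger_gap: 0.0481
grip_force: 0.0
```

```bash
python3 g.py .7003 .0738 .205 9; python3 tops.py
```

```text
t 16.27 tcp [ 0.5324 -0.3315  0.2108] yaw 9.04 gap 0.0481 shift [12.464  7.65   0.181] turn 0.007 mm 439.0
[320.  43.] 1122 [ 0.5164 -0.2336  0.1506] size [0.021 0.021 0.009] ztop 0.155 [220. 224. 225.]
[319. 129.] 916 [ 0.5237 -0.2841  0.1496] size [0.021 0.021 0.011] ztop 0.155 [222. 226. 227.]
[317. 200.] 815 [ 0.5298 -0.3318  0.1495] size [0.022 0.021 0.011] ztop 0.155 [218. 222. 223.]
```

Three brushes are in. Next is blue.

Call:
apply_moves(steps=[48,9.2,5.7,0,0,48,9.2,5.7,0,0,48,9.2,5.7,0,0,48,9.2,5.7,0,0,48,9.2,5.7,0,0,48,9.2,5.7,0,0,48,9.2,5.7,0,0,48,9.2,5.7,0,0])

```text
time_s: 16.98
tcp_pos: [0.6552, -0.0252, 0.2042]
tool_rot: [0.648, 0.762, -0.0, -0.002]
ft_force: [0.2, 1.4, 0.1]
finger_gap: 0.0481
grip_force: 0.0
```

Call:
apply_moves(steps=[48,3.26,1.95,0.2,0,48,3.26,1.95,0.2,0,48,3.26,1.95,0.2,0,48,3.26,1.95,0.2,0,48,3.26,1.95,0.2,0,48,3.26,1.95,0.2,0,48,3.26,1.95,0.2,0])

```text
time_s: 17.57
tcp_pos: [0.6968, 0.0732, 0.1996]
tool_rot: [0.65, 0.76, -0.001, -0.0]
ft_force: [-0.0, -0.2, 0.1]
finger_gap: 0.0478
grip_force: 0.0
```

```bash
python3 g.py .7003 .0738 .1 9; python3 tops.py
```

```text
t 17.57 tcp [0.6968 0.0732 0.1996] yaw 8.89 gap 0.0478 shift [0.007 0.125 3.319] turn -0.018 mm 100.0
[123. 117.] 1056 [0.5684 0.1111 0.1476] size [0.021 0.021 0.007] ztop 0.151 [175. 152. 222.]
[327. 204.] 808 [0.7002 0.0745 0.1474] size [0.021 0.021 0.007] ztop 0.151 [231. 236. 237.]
[190. 215.] 809 [0.6112 0.0528 0.1476] size [0.021 0.021 0.007] ztop 0.151 [189. 164. 236.]
```

Call:
apply_moves(steps=[48,0,0.1,0,0,48,0,0.1,0.8,0,48,0,0.1,1.8,0,48,0,0.1,2.8,0,48,0,0.1,3.3,0,48,0,0.1,3.3,0,48,0,0.1,3.3,0,48,0,0.1,3.3,0])

```text
time_s: 18.28
tcp_pos: [0.7024, 0.0756, 0.1033]
tool_rot: [0.649, 0.76, 0.001, 0.001]
ft_force: [1.5, -0.2, 0.6]
finger_gap: 0.0479
grip_force: 0.0
```

Call:
apply_moves(steps=[0,0,0,0,0,0,0,0,0,0,0,0,0,0,0,0,0,0,0,0,0,0,0,0,0,0,0,0,0,0,0,0,0,-0.6,0,0,0,0,-1.6,0])

```text
time_s: 18.95
tcp_pos: [0.6976, 0.0765, 0.1467]
tool_rot: [0.649, 0.761, -0.003, -0.003]
ft_force: [0.2, 0.6, -1.2]
finger_gap: 0.0197
grip_force: 59.0
```

Call:
apply_moves(steps=[0,0,0,-1.2,0,0,0,0,-2.4,0,0,0,0,-3.6,0,0,0,0,-4.4,0,0,0,0,-4.4,0,0,0,0,-4.4,0])

```text
time_s: 19.45
tcp_pos: [0.7017, 0.0761, 0.2836]
tool_rot: [0.649, 0.761, 0.002, 0.001]
ft_force: [-1.0, 0.0, -1.1]
finger_gap: 0.0198
grip_force: 59.1
```

```bash
python3 g.py .5395 -.3775 .276 9
```

```text
t 19.45 tcp [0.7017 0.0761 0.2836] yaw 9.06 gap 0.0198 shift [-14.082  -7.719   0.219] turn 0.01 mm 482.0
```

Call:
apply_moves(steps=[0,-1,-0.55,0,0,0,-2.2,-1.2,0,0,0,-3.4,-1.85,0,0,0,-4.6,-2.5,0,0,0,-5.8,-3.15,0,0,0,-7.0,-3.8,0,0,0,-8.1,-4.4,0,0,0,-9.1,-5.0,0,0])

```text
time_s: 20.12
tcp_pos: [0.593, -0.2188, 0.2793]
tool_rot: [0.65, 0.76, -0.001, -0.002]
ft_force: [-0.2, -1.0, -0.8]
finger_gap: 0.0201
grip_force: 59.0
```

Call:
apply_moves(steps=[0,-1.2,-0.65,0,0,0,-2.4,-1.3,0,0,0,-3.5,-1.9,0,0,0,-4.4,-2.4,0,0,0,-4.95,-2.7,0,0,0,-4.95,-2.7,0,0,0,-4.95,-2.7,1,0,0,-4.95,-2.7,2.2,0])

```text
time_s: 20.78
tcp_pos: [0.5404, -0.3772, 0.216]
tool_rot: [0.649, 0.761, 0.001, 0.002]
ft_force: [1.5, -0.1, -2.4]
finger_gap: 0.0194
grip_force: 59.1
```

Call:
apply_moves(steps=[0,0,0,0.2,0,0,0,0,0.2,0,0,0,0,0.2,0,0,0,0,0.2,0])

```text
time_s: 21.12
tcp_pos: [0.5401, -0.3769, 0.211]
tool_rot: [0.649, 0.761, 0.0, 0.001]
ft_force: [1.3, -1.4, -1.8]
finger_gap: 0.0196
grip_force: 59.0
```

```bash
python3 g.py .5395 -.3775 .108 9
```

```text
t 21.12 tcp [ 0.5401 -0.3769  0.211 ] yaw 9.09 gap 0.0196 shift [-0.01  -0.03   3.433] turn 0.015 mm 103.0
```

Call:
apply_moves(steps=[0,0,-0.03,0.9,0,0,0,-0.03,1.8,0,0,0,-0.03,2.6,0,0,0,-0.03,3.1,0,0,0,-0.03,3.35,0,0,0,-0.03,3.35,0,0,0,-0.03,3.35,0])

```text
time_s: 21.7
tcp_pos: [0.5392, -0.3775, 0.1105]
tool_rot: [0.649, 0.761, 0.0, 0.001]
ft_force: [0.3, -0.6, -0.8]
finger_gap: 0.0194
grip_force: 59.7
```

Call:
apply_moves(steps=[48,0,0,0,0,48,0,0,0,0,48,0,0,0,0,48,0,0,-0.8,0,48,0,0,-1.8,0,48,0,0,-2.8,0,48,0,0,-3.2,0,48,0,0,-3.2,0])

```text
time_s: 22.37
tcp_pos: [0.5403, -0.3788, 0.2095]
tool_rot: [0.649, 0.761, 0.001, 0.004]
ft_force: [0.0, -0.7, 0.3]
finger_gap: 0.0479
grip_force: 0.0
```

```bash
python3 tops.py
python3 - <<'E'
from h import *
for n in("scene","top"):
    k=cap(n); cv2.imwrite(f"pics/{n}1.png",k["img"]); np.save(f"{n}1.npy",k["P"])
E
```

```text
[318.  49.] 1110 [ 0.5239 -0.2841  0.1502] size [0.021 0.021 0.01 ] ztop 0.155 [217. 221. 223.]
[316. 131.] 914 [ 0.5302 -0.332   0.1496] size [0.021 0.021 0.01 ] ztop 0.155 [219. 223. 224.]
[315. 202.] 822 [ 0.537  -0.3795  0.1497] size [0.022 0.021 0.011] ztop 0.155 [214. 219. 219.]
```

View pics/scene1.png

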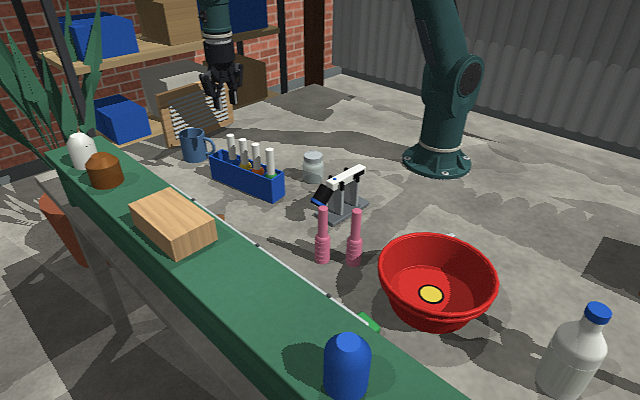

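All four white handles stand in the caddy (230-270,138-165), the lamp is in its cradle (345,180), and nothing is disturbed. I measure the lamp and cradle next.

```bash
cat > lampm.py <<'E'
from h import *
def lampfit(P,I):
    p=P.reshape(-1,3); v=I.reshape(-1,3).astype(float); s=v.max(1)-v.min(1)
    w=(p[:,2]>.111)&(p[:,2]<.121)&(np.hypot(p[:,0]-.43,p[:,1]+.042)<.11)&(v.min(1)>120)&(s<40)
    g=(p[w][:,:2]*1000).astype(np.float32); print("handle",len(g),cv2.minAreaRect(g),p[w].mean(0).round(4),np.median(p[w][:,2]).round(4))
    c=cv2.fitLine(g,cv2.DIST_L2,0,.01,.01).ravel(); print("line",c,np.degrees(np.arctan2(c[1],c[0])))
    f=(p[:,2]>.008)&(p[:,2]<.016)&(np.hypot(p[:,0]-.43,p[:,1]+.042)<.12)
    g=(p[f][:,:2]*1000).astype(np.float32)
    if len(g)>20: print("foot",len(g),cv2.minAreaRect(g))
if __name__=="__main__":
    for n in("top0","top1","scene1"): print(n); lampfit(np.load(n+".npy"),cv2.imread(f"pics/{n}.png"))
    print(bot.get_obs()["joint_pos"].round(3))
E
python3 lampm.py; python3 g.py .43 -.042 .26 -90
```

```text
top0
handle 563 ((419.14178466796875, -42.30620193481445), (25.656810760498047, 129.60519409179688), 87.51620483398438) [ 0.4177 -0.0422  0.1158] 0.1159
line [ 9.9928010e-01 -3.7937846e-02  4.1766306e+02 -4.2221565e+01] -2.1742003
foot 742 ((426.7091979980469, -42.79216003417969), (69.96956634521484, 147.60552978515625), 87.80084991455078)
top1
handle 589 ((419.0370178222656, -42.223018646240234), (26.49496078491211, 129.2415008544922), 87.71839904785156) [ 0.4172 -0.0422  0.1157] 0.1157
line [ 9.9913967e-01 -4.1472666e-02  4.1717441e+02 -4.2162289e+01] -2.3768904
foot 741 ((426.72064208984375, -42.7708854675293), (69.96334838867188, 147.864990234375), 87.82137298583984)
scene1
handle 286 ((419.99017333984375, -36.065494537353516), (39.76315689086914, 128.3481903076172), 85.97461700439453) [ 0.4231 -0.0387  0.1168] 0.1172
line [ 9.9957645e-01 -2.9101580e-02  4.2310812e+02 -3.8727615e+01] -1.667633
foot 423 ((427.98382568359375, -38.883934020996094), (70.16464233398438, 151.71083068847656), 85.6063461303711)
[ 0.204  0.547  0.498  1.787 -0.326  0.892  1.007]
t 22.52 tcp [ 0.5376 -0.3757  0.2041] yaw 9.07 gap 0.0479 shift [11.553 -1.79  -1.846] turn -13.488 mm 355.0
```

Call:
apply_moves(steps=[60,0.5,-0.1,-1,1,60,1.3,-0.2,-1.8,2.1,60,2.1,-0.3,-1.8,3.2,60,2.9,-0.4,-1.8,4.3,60,3.7,-0.6,-1.8,5.4,60,4.5,-0.7,-1.8,6.5,60,5.3,-0.8,-1.8,7.6,60,5.8,-0.9,-1.8,8.5])

```text
time_s: 23.18
tcp_pos: [0.4822, -0.2055, 0.2568]
tool_rot: [0.914, 0.406, -0.002, -0.002]
ft_force: [0.0, 0.5, -0.4]
finger_gap: 0.0599
grip_force: 0.0
```

```bash
python3 g.py .4285 -.0427 .24 -92.25; python3 -c "
from station import bot; print(bot.get_obs()['joint_pos'])"
```

```text
t 23.18 tcp [ 0.4822 -0.2055  0.2568] yaw -42.13 gap 0.0599 shift [ 2.822 -4.965  0.583] turn 8.353 mm 172.0
[-0.30649493  0.36131588  0.81904093  2.02308805 -0.33624296  0.89971441
 -0.0406936 ]
```

Call:
apply_moves(steps=[60,0.5,-0.9,0,1.1,60,1.0,-1.8,0.1,2.2,60,1.5,-2.7,0.2,3.3,60,2.0,-3.6,0.3,4.4,60,2.4,-4.3,0.4,5.5,60,2.7,-4.8,0.5,6.6,60,2.8,-4.97,0.55,7.7,60,2.8,-4.97,0.55,8.35])

```text
time_s: 23.85
tcp_pos: [0.4269, -0.0441, 0.2405]
tool_rot: [1.0, -0.018, -0.003, 0.0]
ft_force: [0.8, -0.2, 0.2]
finger_gap: 0.06
grip_force: 0.0
```

Call:
apply_moves(steps=[60,0,0,0,0,60,0,0,0,0,60,0,0,0,0])

```text
time_s: 24.1
tcp_pos: [0.4289, -0.0471, 0.242]
tool_rot: [1.0, -0.017, -0.001, 0.0]
ft_force: [0.6, -0.4, -0.5]
finger_gap: 0.0598
grip_force: 0.0
```

```bash
python3 g.py .4285 -.0427 .084 -92.25
python3 - <<'E'
from lampm import *
print(bot.get_obs()['joint_pos'].round(2))
k=cap("wrist"); cv2.imwrite("pics/w3.png",k["img"]); lampfit(k["P"],k["img"])
E
```

```text
t 24.1 tcp [ 0.4289 -0.0471  0.242 ] yaw -91.98 gap 0.0598 shift [-0.013 -0.148  5.268] turn 0.045 mm 158.0
[-0.9   0.31  1.14  2.23 -0.39  0.82 -1.12]
handle 4052 ((418.6567077636719, -39.49363708496094), (129.8914337158203, 48.73905563354492), 4.617546081542969) [ 0.4224 -0.0427  0.1149] 0.115
line [ 9.9916655e-01 -4.0819019e-02  4.2240237e+02 -4.2684120e+01] -2.3394072
foot 2300 ((427.2724304199219, -42.63962936401367), (69.96595764160156, 148.7786102294922), 87.68004608154297)
```

View pics/w3.png

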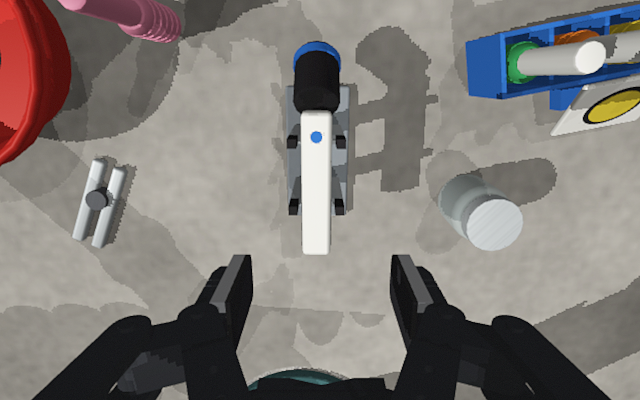

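The wrist view shows the lamp (316,180) in its cradle, aligned between the fingers, with its head (318,70) away from the robot. I descend and grip.

Call:
apply_moves(steps=[60,0,-0.13,1,0.05,60,0,-0.13,2,0.05,60,0,-0.13,3,0.05,60,0,-0.13,4,0.05,60,0,-0.13,4.8,0.05,60,0,-0.13,5.2,0.05,60,0,-0.13,5.2,0.05,60,0,-0.13,5.2,0.05])

```text
time_s: 24.82
tcp_pos: [0.4294, -0.0436, 0.0863]
tool_rot: [1.0, -0.021, -0.0, 0.0]
ft_force: [-0.7, -0.2, -0.4]
finger_gap: 0.0602
grip_force: 0.0
```

```bash
python3 g.py .4285 -.0427 .084 -92.25; python3 -c "
from station import bot; print(bot.get_obs()['joint_pos'].round(2))"
```

```text
t 24.82 tcp [ 0.4294 -0.0436  0.0863] yaw -92.4 gap 0.0602 shift [-0.03  -0.03   0.077] turn -0.025 mm 3.0
[-0.52  0.55  0.7   2.36 -0.81  0.48 -0.75]
```

Call:
apply_moves(steps=[0,0,0,0,0,0,0,0,0,0,0,0,0,0,0,0,0,0,0,0,0,0,0,0,0,0,0,0,0,0], force=90)

```text
time_s: 25.32
tcp_pos: [0.4313, -0.0435, 0.0882]
tool_rot: [1.0, -0.021, 0.002, -0.0]
ft_force: [-1.5, -0.5, 12.4]
finger_gap: 0.0004
grip_force: 6.4
```

Call:
apply_moves(steps=[0,0,0,-0.4,0,0,0,0,-0.9,0,0,0,0,-1.6,0,0,0,0,-2.4,0,0,0,0,-3.0,0,0,0,0,-3.0,0,0,0,0,-3.0,0,0,0,0,-3.0,0])

```text
time_s: 25.98
tcp_pos: [0.4291, -0.0424, 0.1763]
tool_rot: [1.0, -0.02, -0.0, -0.0]
ft_force: [-0.2, 0.1, -0.3]
finger_gap: -0.0004
grip_force: 0.0
```

```bash
cat > lens.py <<'E'
from h import *
# lamp lens estimate from head pixels in the wrist view + expected aim geometry
o=bot.get_obs(); M=R.from_quat(o["tool_rot"]).as_matrix(); p=np.array(o["tcp_pos"])
print("t",o["time_s"],"tcp",p.round(4),"j",o["joint_pos"].round(2),"gap",round(o["finger_gap"],4),"grip",o["grip_force"])
L=p+M@np.array([.099,0,-.0187+.039]); b=M@np.array([1,0,1])/2**.5   # lamp x=tool x, lamp z=-tool z
print("lens(pred)",L.round(4),"beam",b.round(3))
k=cap("wrist"); cv2.imwrite("pics/wl.png",k["img"]); P=k["P"]@np.eye(3)
q=(P-p)@M  # tool frame
m=(q[...,0]>-.09)&(q[...,0]<.12)&(abs(q[...,1])<.03)&(q[...,2]>-.06)&(q[...,2]<.06)
v=k["img"].astype(int); w=m&(v.min(2)>110)
g=q[w]; print("handle tool-frame n",len(g),"x",g[:,0].min().round(4),g[:,0].max().round(4),"y mid",((g[:,1].max()+g[:,1].min())/2).round(4))
t=w&(q[...,2]<-.018)
if t.sum()>50:
    h=q[t]; a=np.polyfit(h[:,0],h[:,2],1); bb=np.polyfit(h[:,0],h[:,1],1); print("top pitch deg",np.degrees(np.arctan(a[0])).round(2),"top z at x=0",a[1].round(4),"yaw deg",np.degrees(np.arctan(bb[0])).round(2))
E
python3 lens.py
```

```text
t 25.9833 tcp [ 0.4291 -0.0424  0.1763] j [-0.74  0.41  0.97  2.3  -0.56  0.68 -0.97] gap -0.0004 grip 0.0
lens(pred) [ 0.5281 -0.0463  0.156 ] beam [ 0.706 -0.028 -0.707]
handle tool-frame n 177 x -0.0291 0.0512 y mid -0.0018
```

Run:
```python
from h import *
k=cap("scene"); np.save("scene2.npy",k["P"]); I=k["img"]
a=cv2.resize(I[110:260,250:440],None,fx=3,fy=3,interpolation=cv2.INTER_CUBIC)
cv2.imwrite("pics/s2.png",a)
k=cap("top"); cv2.imwrite("pics/top2.png",k["img"]); np.save("top2.npy",k["P"])
```

```text
(no output)
```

View pics/s2.png

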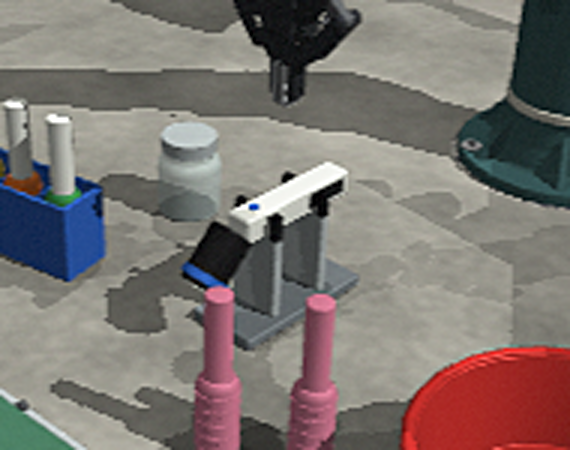

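View pics/wl.png

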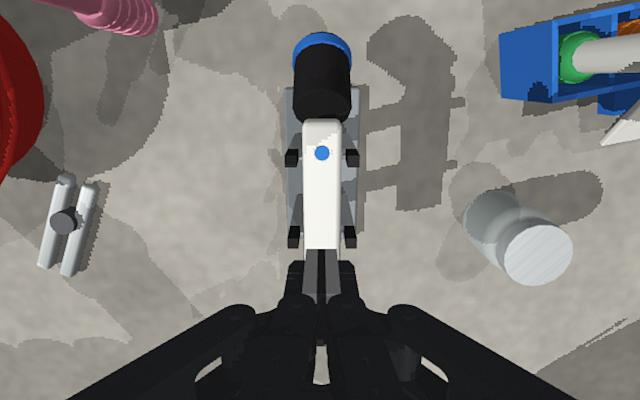

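The fingers closed on nothing (gap 0) and the lamp still sits in its cradle. I check its pose numerically, reopen, go back down and look before closing again.

```bash
python3 - <<'E'
from lampm import *
lampfit(np.load("top2.npy"),cv2.imread("pics/top2.png"))
k=cap("wrist"); lampfit(k["P"],k["img"])
P=k["P"]; v=k["img"].astype(int)
for a,(u,r) in dict(h1=(320,130),h2=(320,200),h3=(320,240),prong=(293,158),jar=(538,255)).items(): print(a,P[r,u].round(4))
E
python3 g.py .4285 -.0427 .080 -92.25
```

```text
handle 0 ((0.0, 0.0), (0.0, 0.0), 0.0) [nan nan nan] nan
t 26.13 tcp [ 0.4287 -0.0428  0.1758] yaw -92.34 gap 0.0 shift [-1.000e-03 -4.000e-03  3.193e+00] turn -0.015 mm 96.0lampm.py:5: RuntimeWarning: Mean of empty slice.
  g=(p[w][:,:2]*1000).astype(np.float32); print("handle",len(g),cv2.minAreaRect(g),p[w].mean(0).round(4),np.median(p[w][:,2]).round(4))
  ret = um.true_divide(
  return _methods._mean(a, axis=axis, dtype=dtype,
  ret = ret.dtype.type(ret / rcount)
Traceback (most recent call last):
  File "lampm.py", line 6, in lampfit
    c=cv2.fitLine(g,cv2.DIST_L2,0,.01,.01).ravel(); print("line",c,np.degrees(np.arctan2(c[1],c[0])))
      ~~~~~~~~~~~^^^^^^^^^^^^^^^^^^^^^^^^^
cv2.error: OpenCV(4.12.0) /io/opencv/modules/imgproc/src/linefit.cpp:50: error: (-215:Assertion failed) count > 0 in function 'fitLine2D_wods'
```

Call:
apply_moves(steps=[60,0,0,0,0,60,0,0,0,0,60,0,0,0,0,60,0,0,0.8,0,60,0,0,1.6,0,60,0,0,2.4,0,60,0,0,2.9,0,60,0,0,3.2,0])

```text
time_s: 26.8
tcp_pos: [0.4285, -0.043, 0.0788]
tool_rot: [1.0, -0.021, -0.001, 0.0]
ft_force: [0.3, 0.7, 0.4]
finger_gap: 0.0597
grip_force: 0.0
```

Call:
apply_moves(steps=[60,0,0,0,0,60,0,0,0,0,60,0,0,0,0])

```text
time_s: 27.05
tcp_pos: [0.4299, -0.0433, 0.0809]
tool_rot: [1.0, -0.021, 0.0, 0.0]
ft_force: [0.3, 0.5, -0.4]
finger_gap: 0.0598
grip_force: 0.0
```

```bash
python3 g.py .4285 -.0427 .080 -92.25
python3 - <<'E'
from h import *
k=cap("scene"); a=cv2.resize(k["img"][110:240,270:420],None,fx=4,fy=4,interpolation=cv2.INTER_CUBIC); cv2.imwrite("pics/s3.png",a)
E
```

```text
t 27.05 tcp [ 0.4299 -0.0433  0.0809] yaw -92.36 gap 0.0598 shift [-0.047 -0.017  0.03 ] turn -0.019 mm 2.0
```

View pics/s3.png

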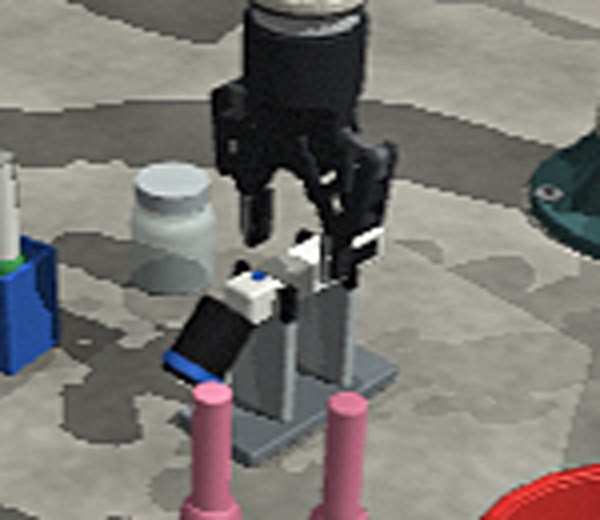

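The fingers straddle the handle between the forks at crop (260,230) and (345,270). I close in stages.

Call:
apply_moves(steps=[0,0,0,0,0,0,0,0,0,0,0,0,0,0,0], force=50)

```text
time_s: 27.35
tcp_pos: [0.4299, -0.0429, 0.081]
tool_rot: [1.0, -0.02, 0.001, -0.0]
ft_force: [-4.5, 0.2, 28.4]
finger_gap: 0.0243
grip_force: 41.2
```

Call:
apply_moves(steps=[0,0,0,0,0,0,0,0,0,0])

```text
time_s: 27.52
tcp_pos: [0.4298, -0.0429, 0.0812]
tool_rot: [1.0, -0.02, 0.001, -0.0]
ft_force: [-1.3, 1.0, 7.1]
finger_gap: 0.0245
grip_force: 48.8
```

Now it is gripped (24.5 mm). I lift it.

Call:
apply_moves(steps=[0,0,0,0,0,0,0,0,-0.3,0,0,0,0,-0.8,0,0,0,0,-1.4,0,0,0,0,-2.0,0,0,0,0,-2.6,0,0,0,0,-3.0,0,0,0,0,-3.0,0], force=70)

```text
time_s: 28.18
tcp_pos: [0.4304, -0.0429, 0.172]
tool_rot: [1.0, -0.02, 0.002, -0.0]
ft_force: [0.5, 0.2, -4.1]
finger_gap: 0.0235
grip_force: 70.1
```

```bash
python3 lens.py
python3 - <<'E'
import cv2
I=cv2.imread("pics/wl.png");cv2.imwrite("pics/wl_c.png",I[0:330,120:520])
E
```

```text
t 28.1833 tcp [ 0.4304 -0.0429  0.172 ] j [-0.73  0.42  0.96  2.3  -0.57  0.67 -0.96] gap 0.0235 grip 70.07833242416382
lens(pred) [ 0.5294 -0.0469  0.152 ] beam [ 0.709 -0.028 -0.705]
handle tool-frame n 13340 x -0.0623 0.1095 y mid -0.0012
top pitch deg 0.84 top z at x=0 -0.0333 yaw deg 0.03
```

View pics/wl_c.png

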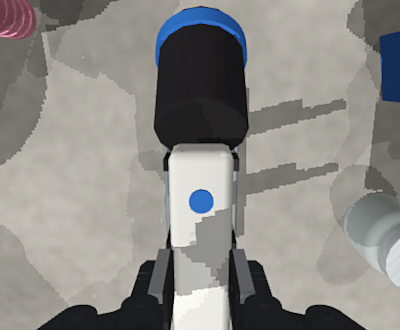

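Call:
apply_moves(steps=[0,0,0,-0.8,0,0,0,0.3,-1.6,-0.2,0,0,1.0,-2.2,-0.6,0,0,2.0,-2.3,-1.0,0,0,3.0,-2.3,-1.4,0,0,4.0,-2.3,-1.8,0,0,5.0,-2.3,-1.9,0,0,5.6,-2.3,-1.9,0])

```text
schema error: expected a multiple of 5 numbers
```

```bash
python3 g.py .3094 -.3649 .1374 -80.96; python3 lens.py
```

```text
t 28.23 tcp [ 0.4298 -0.0426  0.171 ] yaw -92.29 gap 0.0239 shift [-3.581 10.897  1.107] turn -1.889 mm 346.0
t 28.2333 tcp [ 0.4298 -0.0426  0.171 ] j [-0.73  0.42  0.96  2.3  -0.57  0.67 -0.96] gap 0.0239 grip 70.07577180862427
lens(pred) [ 0.5287 -0.0465  0.1509] beam [ 0.708 -0.028 -0.706]
handle tool-frame n 13356 x -0.0615 0.1087 y mid -0.0012
top pitch deg 0.86 top z at x=0 -0.0333 yaw deg -0.01
```

Call:
apply_moves(steps=[0,0,0,-0.8,0,0,0,0.3,-1.6,-0.2,0,0,1.0,-2.2,-0.6,0,0,2.0,-2.3,-1.0,0,0,3.0,-2.3,-1.4,0,0,4.0,-2.3,-1.8,0,0,5.0,-2.3,-1.9,0,0,5.6,-2.3,-1.9])

```text
time_s: 28.95
tcp_pos: [0.4212, -0.2136, 0.2386]
tool_rot: [0.997, 0.078, -0.001, 0.0]
ft_force: [0.2, 0.3, -2.9]
finger_gap: 0.0231
grip_force: 70.2
```

```bash
python3 g.py .3094 -.3649 .1374 -80.96; python3 lens.py
```

```text
t 28.95 tcp [ 0.4212 -0.2136  0.2386] yaw -81.08 gap 0.0231 shift [-4.46   4.4    3.384] turn -0.021 mm 214.0
t 28.95 tcp [ 0.4212 -0.2136  0.2386] j [-0.4   0.35  0.99  2.15 -0.4   0.83 -0.57] gap 0.0231 grip 70.1573896408081
lens(pred) [ 0.519  -0.1983  0.2182] beam [ 0.698  0.109 -0.708]
handle tool-frame n 13275 x -0.0615 0.1085 y mid -0.0016
top pitch deg 0.84 top z at x=0 -0.0333 yaw deg 0.08
```

Call:
apply_moves(steps=[0,-0.8,0.8,0,0,0,-1.7,1.7,0,0,0,-2.6,2.6,0,0,0,-3.5,3.5,0,0,0,-4.2,4.15,0,0,0,-4.46,4.4,0,0,0,-4.46,4.4,0.6,0,0,-4.46,4.4,1.4,0])

```text
time_s: 29.67
tcp_pos: [0.311, -0.3638, 0.1973]
tool_rot: [0.997, 0.078, 0.001, 0.001]
ft_force: [-0.2, 1.1, -3.9]
finger_gap: 0.0234
grip_force: 70.2
```

Call:
apply_moves(steps=[0,0,0,0.8,0,0,0,0,1.4,0,0,0,0,1.8,0,0,0,0,1.98,0,0,0,0,1.98,0,0,0,0,1.98,0])

```text
time_s: 30.17
tcp_pos: [0.311, -0.362, 0.1377]
tool_rot: [0.997, 0.079, -0.0, -0.0]
ft_force: [-0.5, -0.1, -2.6]
finger_gap: 0.0233
grip_force: 70.1
```

```bash
python3 g.py .3094 -.3649 .1374 -80.96; python3 lens.py
python3 - <<'E'
from h import *
k=cap("top"); np.save("top3.npy",k["P"]); cv2.imwrite("pics/top3.png",k["img"])
p=k["P"].reshape(-1,3); hsv=cv2.cvtColor(k["img"],cv2.COLOR_BGR2HSV).reshape(-1,3); y=(hsv[:,0]>22)&(hsv[:,0]<34)&(hsv[:,1]>150)
for nm,mm in(("patch",(abs(p[:,1]+.34)<.06)&(abs(p[:,0]-.47)<.05)&(p[:,2]<.09)),("dot",(p[:,1]>.15)&(p[:,1]<.45)&(p[:,0]>.4)&(p[:,2]<.05))):
    g=p[y&mm]; print(nm,len(g),((g.max(0)+g.min(0))/2).round(4))
E
```

```text
t 30.17 tcp [ 0.311  -0.362   0.1377] yaw -80.96 gap 0.0233 shift [-0.067  0.088  0.011] turn 0.0 mm 3.0
t 30.1667 tcp [ 0.311  -0.362   0.1377] j [ 0.2   0.5   0.78  2.23 -0.61  0.63  0.01] gap 0.0233 grip 70.12512445449829
lens(pred) [ 0.4087 -0.3464  0.1173] beam [ 0.698  0.112 -0.708]
handle tool-frame n 13045 x -0.0624 0.1056 y mid -0.0019
top pitch deg 0.85 top z at x=0 -0.0333 yaw deg -0.0
patch 229 [ 0.4891 -0.3368  0.056 ]
dot 260 [0.5217 0.298  0.0213]
```

The aim is within 3 mm. I hold for over 4 s. The basin has been knocked to about (0.522, 0.298), so I'll use that position.

Call:
apply_moves(steps=[0,-0.05,0.08,0,0,0,-0.05,0.08,0,0,0,-0.05,0.08,0,0,0,-0.05,0.08,0,0,0,-0.05,0.08,0,0,0,-0.05,0.08,0,0,0,-0.05,0.08,0,0,0,-0.05,0.08,0,0])

```text
time_s: 30.93
tcp_pos: [0.3102, -0.3648, 0.1381]
tool_rot: [0.997, 0.079, 0.0, -0.0]
ft_force: [0.2, -0.5, -3.8]
finger_gap: 0.0239
grip_force: 70.2
```

Call:
apply_moves(steps=[0,0,0,0,0,0,0,0,0,0,0,0,0,0,0,0,0,0,0,0,0,0,0,0,0,0,0,0,0,0,0,0,0,0,0,0,0,0,0,0])

```text
time_s: 31.6
tcp_pos: [0.3101, -0.3648, 0.1381]
tool_rot: [0.997, 0.079, 0.0, 0.0]
ft_force: [-0.5, 0.6, -2.7]
finger_gap: 0.0228
grip_force: 70.2
```

Call:
apply_moves(steps=[0,0,0,0,0,0,0,0,0,0,0,0,0,0,0,0,0,0,0,0,0,0,0,0,0,0,0,0,0,0,0,0,0,0,0,0,0,0,0,0])

```text
time_s: 32.27
tcp_pos: [0.3102, -0.3648, 0.1381]
tool_rot: [0.997, 0.079, 0.0, 0.0]
ft_force: [-0.6, 1.2, -3.8]
finger_gap: 0.0233
grip_force: 70.2
```

Call:
apply_moves(steps=[0,0,0,0,0,0,0,0,0,0,0,0,0,0,0,0,0,0,0,0,0,0,0,0,0,0,0,0,0,0,0,0,0,0,0,0,0,0,0,0])

```text
time_s: 32.93
tcp_pos: [0.3102, -0.3648, 0.1381]
tool_rot: [0.997, 0.079, 0.0, 0.0]
ft_force: [0.2, -0.6, -2.9]
finger_gap: 0.0237
grip_force: 70.2
```

Call:
apply_moves(steps=[0,0,0,0,0,0,0,0,0,0,0,0,0,0,0,0,0,0,0,0,0,0,0,0,0,0,0,0,0,0,0,0,0,0,0,0,0,0,0,0])

```text
time_s: 33.6
tcp_pos: [0.3101, -0.3648, 0.1381]
tool_rot: [0.997, 0.079, -0.0, -0.0]
ft_force: [-0.9, 0.1, -3.6]
finger_gap: 0.0232
grip_force: 70.2
```

Call:
apply_moves(steps=[0,0,0,0,0,0,0,0,0,0,0,0,0,0,0,0,0,0,0,0,0,0,0,0,0,0,0,0,0,0,0,0,0,0,0,0,0,0,0,0])

```text
time_s: 34.27
tcp_pos: [0.3101, -0.3648, 0.1381]
tool_rot: [0.997, 0.079, -0.0, 0.0]
ft_force: [0.3, -0.2, -2.4]
finger_gap: 0.0235
grip_force: 70.2
```

Call:
apply_moves(steps=[0,0,0,0,0,0,0,0,0,0,0,0,0,0,0,0,0,0,0,0,0,0,0,0,0,0,0,0,0,0,0,0,0,0,0,0,0,0,0,0])

```text
time_s: 34.93
tcp_pos: [0.3101, -0.3649, 0.1381]
tool_rot: [0.997, 0.079, -0.0, 0.0]
ft_force: [0.1, 0.0, -3.6]
finger_gap: 0.0236
grip_force: 70.2
```

```bash
python3 lens.py
python3 - <<'E'
from h import *
k=cap("wrist"); p=k["P"].reshape(-1,3); hsv=cv2.cvtColor(k["img"],cv2.COLOR_BGR2HSV).reshape(-1,3); y=(hsv[:,0]>22)&(hsv[:,0]<34)&(hsv[:,1]>150)&(p[:,2]<.08)&(p[:,0]<.52)
g=p[y]; print("patch",len(g),((g.max(0)+g.min(0))/2).round(4),(g.max(0)-g.min(0)).round(3))
o=bot.get_obs(); M=R.from_quat(o["tool_rot"]).as_matrix(); L=o["tcp_pos"]+M@[.0975,-.0015,.0187]; b=M@[.5**.5,0,.5**.5]
d=np.array([.4755,-.3385,.048])-L; print("along",d@b,"off",np.linalg.norm(d-(d@b)*b))
E
python3 tops.py
```

```text
t 34.9333 tcp [ 0.3101 -0.3649  0.1381] j [ 0.2   0.5   0.78  2.23 -0.61  0.63  0.01] gap 0.0236 grip 70.15178561210632
lens(pred) [ 0.4079 -0.3493  0.1178] beam [ 0.698  0.111 -0.707]
handle tool-frame n 13051 x -0.0627 0.1048 y mid -0.0019
top pitch deg 0.84 top z at x=0 -0.0333 yaw deg -0.01
[320.  90.] 7131 [ 0.3838 -0.3543  0.1545] size [0.053 0.041 0.021] ztop 0.165 [32. 31. 32.]Traceback (most recent call last):
  File "<stdin>", line 3, in <module>
    return umr_maximum(a, axis, None, out, keepdims, initial, where)
ValueError: zero-size array to reduction operation maximum which has no identity
```

The hold is done. Now I lift and swing to the basin; a lamp heading of about 70° keeps the joints comfortable. I go via (0.45,-0.12).

Call:
apply_moves(steps=[0,0,0,-0.9,0,0,0,0,-2.0,0,0,0,0,-3.0,0,0,0.6,-0.7,-3.4,-0.6,0,1.2,-1.5,-3.4,-1.5,0,1.9,-2.4,-3.4,-2.5,0,2.6,-3.3,-3.4,-3.5,0,3.3,-4.1,-3.4,-4.2])

```text
time_s: 35.75
tcp_pos: [0.3884, -0.2257, 0.2402]
tool_rot: [0.955, 0.297, 0.0, -0.001]
ft_force: [0.2, -0.2, -3.6]
finger_gap: 0.0235
grip_force: 70.2
```

```bash
python3 g.py .45 -.12 .24 -20; python3 lens.py
```

```text
t 35.75 tcp [ 0.3884 -0.2257  0.2402] yaw -55.49 gap 0.0235 shift [ 3.688 -1.741  0.011] turn -5.915 mm 122.0
t 35.75 tcp [ 0.3884 -0.2257  0.2402] j [-0.29  0.27  0.88  2.19 -0.29  0.8  -0.19] gap 0.0235 grip 70.24136066436768
lens(pred) [ 0.47   -0.1696  0.22  ] beam [ 0.583  0.402 -0.706]
handle tool-frame n 13933 x -0.0618 0.0983 y mid -0.0032
top pitch deg 0.64 top z at x=0 -0.0339 yaw deg -0.09
```

Call:
apply_moves(steps=[0,0.7,-0.3,0,-0.9,0,1.5,-0.7,0,-1.9,0,2.3,-1.1,0,-2.9,0,3.1,-1.5,0,-3.9,0,3.69,-1.74,0,-4.9,0,3.69,-1.74,0,-5.7,0,3.69,-1.74,0,-5.9,0,3.69,-1.74,0,-5.9])

```text
time_s: 36.47
tcp_pos: [0.45, -0.1228, 0.24]
tool_rot: [0.821, 0.57, -0.0, -0.0]
ft_force: [0.1, 0.1, -3.3]
finger_gap: 0.0238
grip_force: 70.2
```

```bash
cat > dot.py <<'E'
from h import *
k=cap("top"); p=k["P"].reshape(-1,3); hsv=cv2.cvtColor(k["img"],cv2.COLOR_BGR2HSV).reshape(-1,3); y=(hsv[:,0]>22)&(hsv[:,0]<34)&(hsv[:,1]>150)&(p[:,1]>.15)&(p[:,1]<.45)&(p[:,0]>.4)&(p[:,2]<.05)
g=p[y]; c=(g.max(0)+g.min(0))/2; print("dot",len(g),c.round(4),(g.max(0)-g.min(0)).round(3))
cv2.imwrite("pics/top_d.png",k["img"])
E
python3 dot.py; python3 g.py .461 .130 .24 -20; python3 lens.py
```

```text
dot 256 [0.5206 0.2982 0.0214] [0.048 0.046 0.011]
t 36.52 tcp [ 0.4498 -0.1232  0.24  ] yaw -20.55 gap 0.0236 shift [ 8.033e+00 -2.613e+00 -1.000e-03] turn -0.092 mm 253.0
t 36.5167 tcp [ 0.4498 -0.1232  0.24  ] j [-0.39  0.26  0.69  2.15 -0.23  0.8   0.08] gap 0.0236 grip 70.2407169342041
lens(pred) [ 0.4846 -0.0305  0.2197] beam [ 0.248  0.662 -0.707]
handle tool-frame n 13959 x -0.063 0.1086 y mid -0.0028
top pitch deg 0.51 top z at x=0 -0.0342 yaw deg -0.14
```

Call:
apply_moves(steps=[0,1,-0.3,0,0,0,2.2,-0.7,0,0,0,3.4,-1.1,0,0,0,4.6,-1.5,0,0,0,5.8,-1.9,0,0,0,6.9,-2.2,0,0,0,7.7,-2.45,0,0,0,8.0,-2.55,0,0])

```text
time_s: 37.23
tcp_pos: [0.4627, 0.1336, 0.24]
tool_rot: [0.82, 0.573, 0.001, -0.0]
ft_force: [1.3, -1.4, -3.6]
finger_gap: 0.0235
grip_force: 70.2
```

Call:
apply_moves(steps=[0,0,0,0.5,0,0,0,0,1.2,0,0,0,0,1.9,0,0,0,0,2.5,0,0,0,0,2.5,0,0,0,0,2.5,0])

```text
time_s: 37.73
tcp_pos: [0.4618, 0.1277, 0.1647]
tool_rot: [0.822, 0.57, -0.001, 0.0]
ft_force: [-0.5, 0.4, -2.8]
finger_gap: 0.0233
grip_force: 70.2
```

```bash
python3 dot.py; python3 g.py .458 .1307 .121 -20.5; python3 lens.py
```

```text
t 37.78 tcp [0.4629 0.1282 0.1656] yaw -20.49 gap 0.0236 shift [ 0.022 -0.183  1.485] turn 0.002 mm 45.0
t 37.7833 tcp [0.4629 0.1282 0.1656] j [-0.77  0.38  0.53  2.2  -0.33  0.63 -0.37] gap 0.0236 grip 70.22313952445984
lens(pred) [0.4975 0.2209 0.1452] beam [ 0.248  0.662 -0.707]
handle tool-frame n 14256 x -0.0636 0.1059 y mid -0.0029
top pitch deg 0.48 top z at x=0 -0.0342 yaw deg -0.07Traceback (most recent call last):
  File "dot.py", line 3, in <module>
    g=p[y]; c=(g.max(0)+g.min(0))/2; print("dot",len(g),c.round(4),(g.max(0)-g.min(0)).round(3))
               ~~~~~^^^
    return umr_maximum(a, axis, None, out, keepdims, initial, where)
ValueError: zero-size array to reduction operation maximum which has no identity
```

Call:
apply_moves(steps=[0,0.02,-0.17,0.4,0,0,0.02,-0.17,0.9,0,0,0.02,-0.17,1.3,0,0,0.02,-0.17,1.48,0,0,0.02,-0.17,1.48,0,0,0.02,-0.17,1.48,0,0,0.02,-0.17,1.48,0,0,0.02,-0.17,1.48,0])

```text
time_s: 38.5
tcp_pos: [0.4587, 0.1318, 0.1216]
tool_rot: [0.821, 0.571, 0.001, 0.0]
ft_force: [-0.0, 0.7, -3.6]
finger_gap: 0.0236
grip_force: 70.2
```

```bash
python3 g.py .458 .1307 .121 -20.5
python3 - <<'E'
from h import *
o=bot.get_obs(); M=R.from_quat(o["tool_rot"]).as_matrix(); L=o["tcp_pos"]+M@[.0975,-.0015,.018]; b=M@[.5**.5,0,.5**.5]
for n in("scene","wrist"):
    k=cap(n); p=k["P"].reshape(-1,3); hsv=cv2.cvtColor(k["img"],cv2.COLOR_BGR2HSV).reshape(-1,3); y=(hsv[:,0]>22)&(hsv[:,0]<34)&(hsv[:,1]>150)&(p[:,1]>.15)&(p[:,1]<.45)&(p[:,0]>.4)&(p[:,2]<.05)
    cv2.imwrite(f"pics/b_{n}.png",k["img"]); g=p[y]; print(n,len(g))
    if len(g)>30: c=(g.max(0)+g.min(0))/2; d=c-L; print("dot",c.round(4),(g.max(0)-g.min(0)).round(3),"along",d@b,"off",((d-(d@b)*b)@M).round(4))
d=np.array([.5206,.2982,.0205])-L; print("along",d@b,"off tool",((d-(d@b)*b)@M).round(4))
E
```

```text
t 38.5 tcp [0.4587 0.1318 0.1216] yaw -20.35 gap 0.0236 shift [-0.042 -0.009  0.02 ] turn 0.024 mm 1.0
scene 251
dot [0.5202 0.2965 0.0223] [0.044 0.044 0.006] along 0.11292179393479607 off [-0.0017  0.0017  0.0017]
wrist 0
along 0.11544113021702976 off tool [-0.0017  0.0015  0.0017]
```

View pics/b_scene.png

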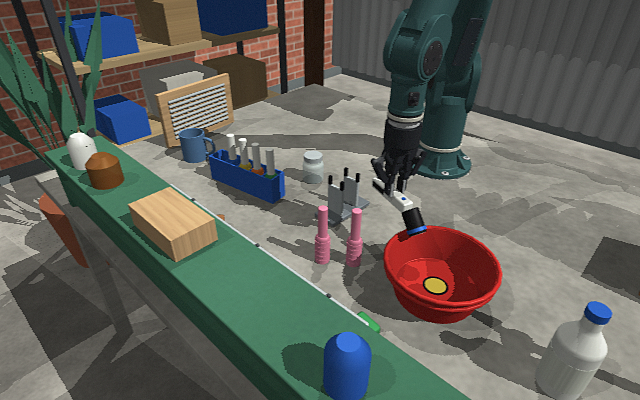

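The scene view shows the lamp head (415,220) over the basin rim, pointing at the dot (434,286). The scene camera puts the dot 113 mm along the beam and about 3 mm off it. I hold.

Call:
apply_moves(steps=[0,0,0,0,0,0,0,0,0,0,0,0,0,0,0,0,0,0,0,0,0,0,0,0,0,0,0,0,0,0,0,0,0,0,0,0,0,0,0,0])

```text
time_s: 39.27
tcp_pos: [0.4578, 0.1316, 0.1207]
tool_rot: [0.821, 0.571, -0.0, 0.0]
ft_force: [-0.2, -0.1, -3.7]
finger_gap: 0.0229
grip_force: 70.2
```

Call:
apply_moves(steps=[0,0,0,0,0,0,0,0,0,0,0,0,0,0,0,0,0,0,0,0,0,0,0,0,0,0,0,0,0,0,0,0,0,0,0,0,0,0,0,0])

```text
time_s: 39.93
tcp_pos: [0.4578, 0.1316, 0.1207]
tool_rot: [0.821, 0.571, -0.0, 0.0]
ft_force: [0.4, 0.0, -3.7]
finger_gap: 0.0231
grip_force: 70.2
```

Call:
apply_moves(steps=[0,0,0,0,0,0,0,0,0,0,0,0,0,0,0,0,0,0,0,0,0,0,0,0,0,0,0,0,0,0,0,0,0,0,0,0,0,0,0,0])

```text
time_s: 40.6
tcp_pos: [0.4578, 0.1316, 0.1207]
tool_rot: [0.821, 0.571, 0.0, 0.0]
ft_force: [0.2, 0.2, -3.6]
finger_gap: 0.0236
grip_force: 70.2
```

Call:
apply_moves(steps=[0,0,0,0,0,0,0,0,0,0,0,0,0,0,0,0,0,0,0,0,0,0,0,0,0,0,0,0,0,0,0,0,0,0,0,0,0,0,0,0])

```text
time_s: 41.27
tcp_pos: [0.4578, 0.1316, 0.1207]
tool_rot: [0.821, 0.571, -0.0, 0.0]
ft_force: [0.3, -0.4, -3.5]
finger_gap: 0.0231
grip_force: 70.2
```

Call:
apply_moves(steps=[0,0,0,0,0,0,0,0,0,0,0,0,0,0,0,0,0,0,0,0,0,0,0,0,0,0,0,0,0,0,0,0,0,0,0,0,0,0,0,0])

```text
time_s: 41.93
tcp_pos: [0.4578, 0.1317, 0.1207]
tool_rot: [0.821, 0.571, 0.0, -0.0]
ft_force: [-0.2, -0.0, -3.8]
finger_gap: 0.0234
grip_force: 70.2
```

Call:
apply_moves(steps=[0,0,0,0,0,0,0,0,0,0,0,0,0,0,0,0,0,0,0,0,0,0,0,0,0,0,0,0,0,0,0,0,0,0,0,0,0,0,0,0])

```text
time_s: 42.6
tcp_pos: [0.4578, 0.1316, 0.1207]
tool_rot: [0.821, 0.571, 0.0, 0.0]
ft_force: [-0.1, 0.5, -2.8]
finger_gap: 0.0233
grip_force: 70.2
```

Call:
apply_moves(steps=[0,0,0,0,0,0,0,0,0,0,0,0,0,0,0,0,0,0,0,0,0,0,0,0,0,0,0,0,0,0,0,0,0,0,0,0,0,0,0,0])

```text
time_s: 43.27
tcp_pos: [0.4578, 0.1316, 0.1207]
tool_rot: [0.821, 0.571, -0.0, 0.0]
ft_force: [-0.6, 0.5, -4.4]
finger_gap: 0.0239
grip_force: 70.2
```

```bash
python3 g.py .43 -.043 .21 -92.25; python3 lens.py
python3 - <<'E'
from h import *
k=cap("scene"); p=k["P"].reshape(-1,3); hsv=cv2.cvtColor(k["img"],cv2.COLOR_BGR2HSV).reshape(-1,3); y=(hsv[:,0]>22)&(hsv[:,0]<34)&(hsv[:,1]>150)&(p[:,1]>.15)&(p[:,1]<.45)&(p[:,0]>.4)&(p[:,2]<.05)
g=p[y]; print("dot",((g.max(0)+g.min(0))/2).round(4))
E
```

```text
t 43.27 tcp [0.4578 0.1316 0.1207] yaw -20.34 gap 0.0239 shift [-5.779  1.155 -2.977] turn 11.984 mm 198.0
t 43.2667 tcp [0.4578 0.1316 0.1207] j [-0.72  0.45  0.46  2.24 -0.4   0.52 -0.31] gap 0.0239 grip 70.2047610282898
lens(pred) [0.4922 0.2244 0.1004] beam [ 0.246  0.663 -0.707]
handle tool-frame n 14315 x -0.0632 0.1079 y mid -0.0028
top pitch deg 0.44 top z at x=0 -0.0342 yaw deg -0.02
dot [0.5195 0.2973 0.0226]
```

Call:
apply_moves(steps=[0,0,0,-0.9,0,0,0,0,-2.0,0,0,0,0,-3.0,0,0,-0.6,0.1,-3.4,0.8,0,-1.4,0.3,-3.4,1.9,0,-2.3,0.5,-3.4,3.0,0,-3.2,0.7,-3.4,4.1,0,-4.0,0.8,-3.4,5.2])

```text
time_s: 44.03
tcp_pos: [0.4383, 0.0091, 0.223]
tool_rot: [0.945, 0.326, 0.0, 0.0]
ft_force: [0.7, -0.5, -3.3]
finger_gap: 0.0236
grip_force: 70.3
```

```bash
python3 g.py .43 -.043 .21 -92.3;  python3 -c "
from station import bot; print(bot.get_obs()['joint_pos'].round(2))"
```

```text
t 44.03 tcp [0.4383 0.0091 0.223 ] yaw -51.9 gap 0.0236 shift [-1.288  1.195  0.433] turn 6.733 mm 54.0
[-0.77  0.26  0.79  2.23 -0.27  0.74 -0.7 ]
```

Call:
apply_moves(steps=[0,-0.2,0.2,0,1.0,0,-0.5,0.4,0,2.1,0,-0.8,0.7,0,3.2,0,-1.1,1.0,0,4.3,0,-1.28,1.19,0,5.4,0,-1.28,1.19,0,6.4,0,-1.28,1.19,0,6.73,0,-1.28,1.19,0,6.73])

```text
time_s: 44.7
tcp_pos: [0.4303, -0.0412, 0.2226]
tool_rot: [1.0, -0.017, -0.0, 0.0]
ft_force: [0.5, -0.7, -3.7]
finger_gap: 0.0232
grip_force: 70.3
```

Call:
apply_moves(steps=[0,0,0,0.4,0,0,0,0,0.9,0,0,0,0,1.2,0,0,0,0,1.2,0,0,0,0,1.2,0,0,0,0,1.2,0])

```text
time_s: 45.2
tcp_pos: [0.4311, -0.0413, 0.1871]
tool_rot: [1.0, -0.017, 0.0, 0.0]
ft_force: [-0.8, -0.9, -3.4]
finger_gap: 0.0239
grip_force: 70.2
```

```bash
python3 g.py .4299 -.0429 .082 -92.3; python3 lens.py
```

```text
t 45.2 tcp [ 0.4311 -0.0413  0.1871] yaw -91.92 gap 0.0239 shift [-0.042  0.055  3.504] turn 0.063 mm 105.0
t 45.2 tcp [ 0.4311 -0.0413  0.1871] j [-0.72  0.37  0.91  2.28 -0.47  0.68 -1.07] gap 0.0239 grip 70.21560072898865
lens(pred) [ 0.5301 -0.0446  0.1669] beam [ 0.707 -0.024 -0.707]
handle tool-frame n 13330 x -0.0616 0.1088 y mid -0.0057
top pitch deg 0.85 top z at x=0 -0.0333 yaw deg 0.04
```

Run:
```python
from h import *
o=bot.get_obs(); M=R.from_quat(o["tool_rot"]).as_matrix(); k=cap("wrist"); q=(k["P"]-o["tcp_pos"])@M; v=k["img"].astype(int)
t=(v.min(2)>110)&(q[...,2]<-.03)&(q[...,2]>-.037)&(abs(q[...,1])<.03)&(q[...,0]>.025)&(q[...,0]<.06)
h=q[t]; print(t.sum(),h[:,1].min(),h[:,1].max(),h[:,0].max(),h[:,2].mean())
b=(v[...,0]-v[...,2]>60)&(q[...,2]<-.025)&(q[...,2]>-.04)&(abs(q[...,1])<.03); print("dot",b.sum(),q[b].mean(0).round(4))
```

```text
3908 -0.01258765404378632 0.013219625074849504 0.053832671719083514 -0.033205361840708075
dot 456 [ 0.0341  0.0005 -0.0352]
```

Call:
apply_moves(steps=[0,-0.04,0.05,0.5,0.06,0,-0.04,0.05,1.0,0.06,0,-0.04,0.05,1.3,0.06,0,-0.04,0.05,1.5,0.06,0,-0.04,0.05,1.5,0.06,0,-0.04,0.05,1.5,0.06,0,-0.04,0.05,1.5,0.06])

```text
time_s: 45.88
tcp_pos: [0.4301, -0.0427, 0.1422]
tool_rot: [1.0, -0.02, 0.001, 0.0]
ft_force: [0.7, 0.4, -3.2]
finger_gap: 0.0235
grip_force: 70.2
```

```bash
python3 g.py .4299 -.0429 .082 -92.3
```

```text
t 45.88 tcp [ 0.4301 -0.0427  0.1422] yaw -92.29 gap 0.0235 shift [-0.009  0.007  2.007] turn 0.002 mm 60.0
```

The handle is centred in the jaws and over its rest. I lower it slowly.

Call:
apply_moves(steps=[0,0,0,0.3,0,0,0,0,0.6,0,0,0,0,0.9,0,0,0,0,1.2,0,0,0,0,1.5,0,0,0,0,1.7,0,0,0,0,1.85,0,0,0,0,1.95,0])

```text
time_s: 46.55
tcp_pos: [0.4299, -0.0426, 0.0832]
tool_rot: [1.0, -0.02, 0.0, 0.0]
ft_force: [0.4, 0.1, -3.4]
finger_gap: 0.0237
grip_force: 70.2
```

Call:
apply_moves(steps=[0,0,0,0.02,0,0,0,0,0.02,0,0,0,0,0.02,0,0,0,0,0.02,0])

```text
time_s: 46.88
tcp_pos: [0.4298, -0.0426, 0.0829]
tool_rot: [1.0, -0.02, 0.0, 0.0]
ft_force: [1.0, -0.1, -3.8]
finger_gap: 0.0231
grip_force: 70.2
```

```bash
python3 g.py .4299 -.0429 .082 -92.3
python3 - <<'E'
from h import *
k=cap("scene"); a=cv2.resize(k["img"][110:240,270:420],None,fx=4,fy=4,interpolation=cv2.INTER_CUBIC); cv2.imwrite("pics/s4.png",a)
E
```

```text
t 46.88 tcp [ 0.4298 -0.0426  0.0829] yaw -92.28 gap 0.0231 shift [0.005 0.011 0.03 ] turn 0.003 mm 1.0
```

View pics/s4.png

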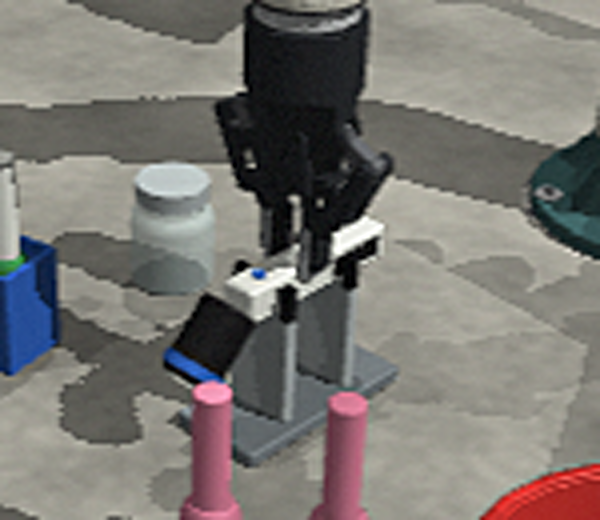

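The lamp is seated between the prongs at crop (285,300) and (350,260). I lower the last 2 mm, release and retreat upward.

Call:
apply_moves(steps=[0,0,0,0.05,0,0,0,0,0.08,0,0,0,0,0.08,0,50,0,0,0.08,0,60,0,0,0.08,0,60,0,0,0.08,0,60,0,0,0.08,0,60,0,0,0.08,0])

```text
time_s: 47.6
tcp_pos: [0.4296, -0.0426, 0.0802]
tool_rot: [1.0, -0.02, 0.0, 0.0]
ft_force: [-0.1, -0.5, 0.6]
finger_gap: 0.06
grip_force: 0.0
```

Call:
apply_moves(steps=[60,0,0,-0.3,0,60,0,0,-0.9,0,60,0,0,-1.8,0,60,0,0,-2.8,0,60,0,0,-3.8,0,60,0,0,-4.8,0,60,0,0,-5.5,0,60,0,0,-5.5,0])

```text
time_s: 48.27
tcp_pos: [0.4324, -0.043, 0.2485]
tool_rot: [1.0, -0.02, 0.004, -0.001]
ft_force: [0.9, 0.6, 0.0]
finger_gap: 0.0599
grip_force: 0.0
```

Call:
apply_moves(steps=[60,0,0,0,0,60,0,0,0,0,60,0,0,0,0])

```text
time_s: 48.52
tcp_pos: [0.4283, -0.0423, 0.2441]
tool_rot: [1.0, -0.02, -0.001, 0.0]
ft_force: [-0.1, -0.1, 0.6]
finger_gap: 0.0601
grip_force: 0.0
```

Run:
```python
from lampm import *
k=cap("wrist"); lampfit(k["P"],k["img"])
P=k["P"]; v=k["img"].astype(int)
t=(v.min(2)>110)&(P[...,2]>.1)&(np.hypot(P[...,0]-.43,P[...,1]+.043)<.06)
print(P[t].min(0).round(4),P[t].max(0).round(4),"pitch",np.degrees(np.polyfit(P[t][:,0],P[t][:,2],1)[0]).round(2))
k=cap("scene"); cv2.imwrite("pics/s5.png",k["img"]); print(bot.get_obs()["ft_force"],bot.get_obs()["time_s"])
```

```text
handle 4024 ((418.8541259765625, -42.31200408935547), (47.742313385009766, 128.3142547607422), 87.14813995361328) [ 0.4223 -0.0424  0.1148] 0.115
line [ 9.9909627e-01 -4.2503897e-02  4.2225851e+02 -4.2378635e+01] -2.4360275
foot 2294 ((427.4005432128906, -42.6992301940918), (69.89923095703125, 147.8551788330078), 87.62718200683594)
[ 0.3702 -0.0957  0.102 ] [0.4836 0.0041 0.3552] pitch -0.52
[ 0.3427127  -0.47810099 -0.47192823] 48.6167
```

View pics/s5.png

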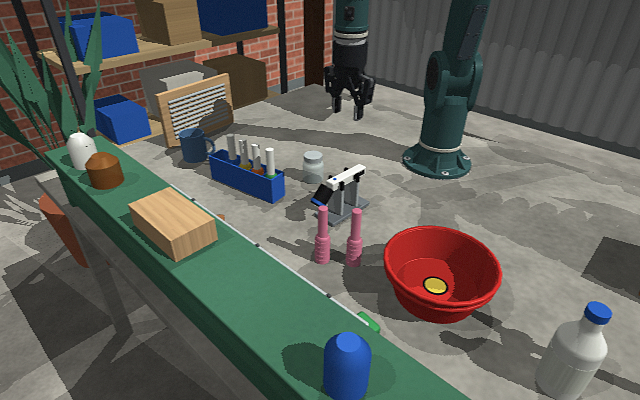

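The final view shows the lamp level in its cradle (345,180), the four brushes upright in the caddy, the basin upright (442,270), the pink look-alikes in place and the arm clear of everything. I hand the job in.

```bash
python3 -c "
from station import bot; print(bot.job_done())"
```

```text
the job is handed in; nothing more can be done
None
```

I handed the job in at about 49 s with no verdict shown: the four brushes I found (green, orange, yellow, blue; no grey seen) stand in the caddy, the lamp was held over 4 s on the patch and then the dot, and it is back in its cradle.

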